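Draw the track length out from under the boxed models

TASK

A straight length of toy track lies on the glass stand underneath a stack of two cartons and a little tin hut. Slide the stand's hanging support along its bar until it stands up against the stack, then draw the track out underneath it along the glass, leaving the cartons and hut standing in place, neither lifted nor toppled. Lay the track gently, rails up, lengthways on the middle of the empty wooden plinth, and leave everything else where it is.

Things in the scene. Friction and masses are not known exactly. Their poses are not given: they have to be found in the camera images.
- stand: Low display stand, fixed: a glass shelf 150 (x) by 620 mm (y) on short feet. Origin: on the table under its centre; the glass's top is 30 mm above it. y runs along the shelf, x points to the back, where two posts 190 mm high at x = 117, y = +-302 mm carry a steel bar (x 113 to 121, z 144 to 166 mm) along y.
- support (a joint): Position of the hanging support along the stand's bar, m: 0 at the -y end, growing towards the stand's +y, to 0.42. In the stand's frame the face that looks to +y lies at y = -0.238 + this value. It stays where it is left: about 7 N is needed to slide it, more than the stack pushes on it.
- support_grip (a point): Centre of the black grip on the support's top: 12 mm thick along the stand's y, 50 long along x, 24 high (165 to 189 mm above the table). Pinch it from above across the stand's y. Below it hangs a grey steel blade, 4 mm thick, central, 52 to 165 mm above the table, x = -60 to +102 mm in the stand's frame; the track passes 9 mm below the blade. Axes as the stand's.
- support_face (a point): A point on the blade's face that looks to the stand's +y (towards the stack), 56 mm above the table, mid-depth of the shelf (x = 0 of the stand). Axes as the stand's.
- track: Toy track: grey roadbed 60 mm wide (x), 210 long (y), 9 thick, two steel rails 4 mm high on top along y, at x = +-23.5; 13 mm high in all, 90 g. Origin: centre of its underside. It lies on the glass under the stack; its -y end juts 38 to 44 mm out from the lower carton, on the support's side, close under both, so the tool must lean away, towards the stand's -y, to grip it there.
- lower_box: Lower lidded carton, brown, 95 (x) by 140 (y) by 34 mm, about 100 g, lying on the track's rails. Origin: centre of its underside. Its -y end is the one the support is brought up to.
- upper_box: Upper lidded carton, grey-brown, 86 by 126 by 28 mm, about 80 g, lying on the lower one. Origin: centre of its underside.
- hut: Small tin lamp hut with a gabled roof, 46 by 60 mm and about 50 mm high, about 60 g, standing on the upper carton. Origin: centre of its underside, z up.
- plinth: Empty wooden display plinth on the table, fixed: 90 (x) by 300 (y) mm, 14 mm high. Origin: on the table under its centre, so its top is 14 mm above; its y axis runs along its length.
- coach: Bystander: small red tin coach on the stand beyond the stack, about 105 mm long, 80 mm high. Origin under its centre. Leave alone.
- tender: Bystander: green open tin tender, 100 mm long, 60 mm high, on the table. Origin under its centre. Leave alone.
- oil: Bystander: small amber bottle, 32 mm across, 75 mm high. Origin under its centre. Leave alone.
- jar: Bystander: clear jar with steel lid, 54 mm across, 55 mm high. Origin under its centre. Leave alone.
- brush: Bystander: brush 170 mm long lying on the table. Origin under its centre. Leave alone.
- driver: Bystander: screwdriver 160 mm long lying on the table. Origin under its centre. Leave alone.
- loupe: Bystander: black eye loupe 38 mm across, 34 mm high, on the table. Origin under its centre. Leave alone.

How it is judged:
By the outcome, as a careful person would: the job done as asked, in the order asked, and still so for the second after the job is handed in, with the robot touching nothing.
It also fails if it takes over 64 s, if anything falls off the work surface, if the arm or the gripper's body presses on something with over 40 N, if the wrist force passes 120 N, or if a joint passes its speed limit or range.

ROBOT

A 6-joint arm with a two-finger parallel gripper is mounted at the origin on the work surface. World frame = base frame: x ahead of the robot, y to its left, z up, the work surface at z = 0. Lengths are in mm, angles in rad, forces in N, time in s.
With the tool pointing down it reaches from about 350 to 875 mm from the base axis. Payload 4.2 kg.
Tool frame: the origin (TCP) lies on the mounting face of the last link; the fingertips stand 173 mm ahead of it and the grasp point (between the pads) lies 155 mm ahead of it; z points along the fingers, y is the direction in which the jaws open and shut (so a half turn about z gives the same grasp; the last joint's range is limited). The gripper opens to 85 mm and grips with 20 to 120 N. Pads are 22 mm wide; open, the fingers measure 114 mm over their backs; the gripper's body (76 mm by 85 mm) begins 54 mm behind the grasp point. The pads swing forward as they close: fully open they stand 13 mm farther back than shut.
Start: joints at [1.461, 0.385, 0.008, 0, -1.194, -0.259], TCP at [225.277, 582.967, 404.712] pointing down, gripper open.
Joint ranges: [-3.14, 3.14], [-1.21, 2.06], [-1.07, 1.41], [-3.16, 2.05], [-2.99, -0.16], [-3.1, 3.1]. Speed limits (rad/s): [2.79, 2.79, 3.14, 3.14, 3.14, 3.14].

INTERFACE

Orientations are given as a unit quaternion [x, y, z, w].
In Python, from bench import arm gives the robot as it stands. The module is installed in compiled form; this text tells all that it offers.
- The arm moves only by the tool play_rows, never from a script. Its argument "moves" is a list of rows, each a list of 3 entries, a list of its own where there are three numbers: the shift along the world's x, y, z in units of 30 cm (1.0 is 30 cm), then the turn about the world's z in units of 30 degrees (1.0 is 30 degrees), then the gripper's target within -1 to 1 (shut at 1, half-way at 0, fully open at -1). In form: [[[x, y, z], turn, jaw], ...]. A call has 1 to 12 rows; each row is the pose to reach, as a shift and turn from the pose measured when the call began; what a row does not reach only later rows make up. A row lasts 1/8 s, in which the tool goes at most 62.5 mm and 10.7 degrees, less where a joint would pass 70% of its speed; a pose out of reach is approached as far as the arm can. A call with a number of a shift or a turn outside -1 to 1 is refused whole. A call with a gripper value outside its range is refused whole. The fingers move at their own pace and stop on an object; the grip force is fixed at half the most. Time passes only in rows, so rows that repeat a pose let the fingers close. It gives the time, the measured TCP pose, the force and the opening at its end, in the units of the state.
- arm.read_state(): the state, without advancing time (a new reading comes with each control period).
- arm.get_image(name): name is "scene" or "top"; returns a dict with "pixels" (420x560x3 uint8, red, green, blue), "vfov" (degrees; the focal length in pixels is half the picture's height over the tangent of half this angle, whatever the lens; pixels are square), "cx", "cy" (the principal point, pixels), "xyz" and "rotation" of the camera in the world. Camera axes: x right, y up, looking along -z (the intrinsics and any distortion apply to the point x, -y, -z); pixel columns grow to the right and rows downward; lengths in mm; the calibration is good to about 2 mm. A picture is of the moment at which its call begins. There is no depth.
- arm.job_done(): hands the job in, once; it reports no verdict.
Trained networks look in a picture, given as the dict that the camera call returned (one of the last four; its "shot" number tells which), for a name from the list of things; names that differ only in an ending like _2 or _b are one class to them, and where a whole thing is asked for, a point or a joint stands for the part that bears it (a point fixed in the world has none). Each returns a list of dicts, best first, with "conf" (0 to 1); they miss things now and then, are a little off and sometimes report something else, mostly with a low value. They report only what shows in the picture. A call takes as long as a camera call.
- arm.look_for(name, picture): "centre" ([x, y, z] in mm, in world coordinates, good to about 4 mm: the middle of the surface that is visible of it).
The state is a dict: "clock": time; "joints": joint angles; "joint_vel": joint speeds; "joint_efforts": joint torques, N m; "position": TCP position; "ee_rot": TCP orientation; "contact_force": force on the tool from outside, world axes, zero at the start; "wrist_torque": the same for the moment, N m; "gripper_width": finger opening in mm.
Only numpy, scipy, OpenCV 4.12 (cv2) and the standard library are available. Lean on these libraries where they do the work, as an engineer would, in place of code of your own. Each camera call takes 0.05 s, during which the arm holds its last target.

## Working session

There is one attempt and no reset: what is moved stays moved. The work goes in short steps, Python scripts to look and compute and a tool call to move; the robot and the scene stay as the last step left them, time stands still between calls to the robot, and variables do not carry over. Pictures are saved under pics/ and viewed, and the job is handed in when it is done.

Besides the shell and the picture viewer there is one more tool, called after "Emit:" by a JSON object that holds its "op" and its "data", one argument or row to a line. play_rows: Moves the arm, as the interface text tells. Shifts and turns lie within -1 to 1; 1 stands for 30 cm of shift or 30 degrees of turn. Its arguments: {"type":"object","properties":{"moves":{"type":"array"}},"required":["moves"]}

```bash
mkdir -p pics; cat > h.py <<'E'
from bench import arm
import numpy as np, cv2
def snap(name,fn):
    p=arm.get_image(name); cv2.imwrite('pics/'+fn,p['pixels'][:,:,::-1]); return p
E
python3 - <<'E'
from h import *
s=arm.read_state(); print(s)
for n in ['scene','top']:
    p=snap(n,n+'0.png'); print({k:v for k,v in p.items() if k!='pixels'})
    for o in ['stand','support','support_grip','support_face','track','lower_box','upper_box','hut','plinth','coach','tender']:
        print(o,[(np.round(d['centre']),round(d['conf'],2)) for d in arm.look_for(o,p)[:2]])
E
```

```text
{'clock': 0.0, 'joints': array([ 1.46059589e+00,  3.85551748e-01,  6.58826498e-03, -5.10593396e-04,
       -1.19402108e+00, -2.58587868e-01]), 'joint_vel': array([-0.00026996, -0.00195916, -0.00077228,  0.00054372,  0.00097805,
       -0.00073725]), 'joint_efforts': array([ 8.72661549e-04, -3.92292166e+01,  1.88399827e+01,  4.18606728e+00,
       -4.69198159e-03,  2.55731990e-06]), 'position': array([225.19980866, 582.78090177, 403.60765273]), 'ee_rot': array([ 9.83029624e-01, -1.83443466e-01, -1.55531226e-04,  1.10869680e-03]), 'contact_force': array([ 0.09092298,  0.04528754, -0.54895999]), 'wrist_torque': array([0.04783213, 0.04179998, 0.06105234]), 'gripper_width': 85.52198664732806}
{'vfov': 50.06679564533074, 'cx': 279.55179116222024, 'cy': 208.72000287946082, 'xyz': array([1350.93417171, -211.55546289,  744.63809376]), 'rotation': array([0.36555266, 0.28165995, 0.54231573, 0.70209157]), 'shot': 1}
stand [(array([706., -59.,  34.]), 0.58)]
support [(array([ 736., -125.,  163.]), 0.64), (array([ 568., -403.,   42.]), 0.4)]
support_grip [(array([ 738., -124.,  159.]), 0.66), (arr
[... 618 characters left out ...]
0.01940819]), 'rotation': array([ 0.04373189, -0.02615698, -0.70494929,  0.70742479]), 'shot': 2}
stand [(array([640., -55.,  33.]), 0.93)]
support [(array([ 729., -121.,  163.]), 0.9)]
support_grip [(array([ 733., -122.,  164.]), 0.91), (array([622.,  43., 107.]), 0.68)]
support_face [(array([ 727., -122.,  164.]), 0.56), (array([ 361., -309.,   19.]), 0.36)]
track [(array([633., -24.,  40.]), 0.6)]
lower_box [(array([599.,  45.,  80.]), 0.62)]
upper_box [(array([622.,  47., 107.]), 0.95), (array([374., 290.,  59.]), 0.61)]
hut [(array([641.,  60., 147.]), 0.85)]
plinth [(array([426.,  -5.,  18.]), 0.96)]
coach [(array([637., 283., 116.]), 0.73), (array([623.,  45., 106.]), 0.24)]
tender []
```

View pics/scene0.png

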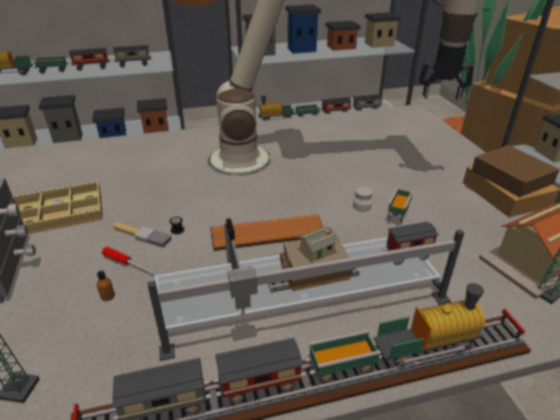

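View pics/top0.png

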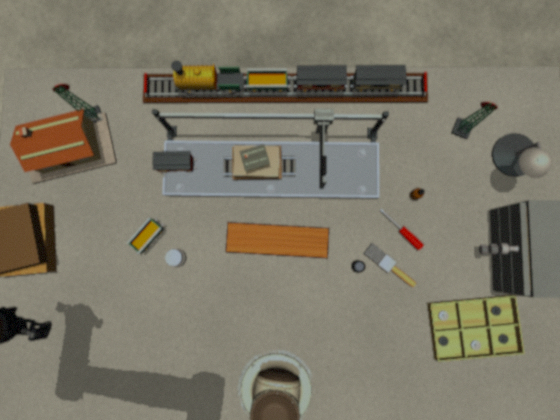

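The pictures show the stand running along world y, with the support to the right of the stack in the top view (about column 322). The track's ends jut out on both sides of the cartons, at about columns 226 and 295. I'll zoom in and fit the geometry.

```bash
cat >> h.py <<'E'
from scipy.spatial.transform import Rotation as R
def proj(P,p):
    P=np.atleast_2d(P).astype(float)
    f=210/np.tan(np.radians(p['vfov']/2))
    c=R.from_quat(p['rotation']).inv().apply(P-p['xyz'])
    return np.c_[p['cx']+f*c[:,0]/-c[:,2], p['cy']-f*c[:,1]/-c[:,2]]
def unproj(uv,z,p):
    uv=np.atleast_2d(uv).astype(float); f=210/np.tan(np.radians(p['vfov']/2))
    d=np.c_[(uv[:,0]-p['cx'])/f,-(uv[:,1]-p['cy'])/f,-np.ones(len(uv))]
    d=R.from_quat(p['rotation']).apply(d)
    return p['xyz']+d*((z-p['xyz'][2])/d[:,2])[:,None]
def crop(p,u0,v0,u1,v1,fn,pts=None,k=None):
    k=k or min(800/(u1-u0),600/(v1-v0))
    im=cv2.resize(p['pixels'][v0:v1,u0:u1,::-1],None,fx=k,fy=k,interpolation=cv2.INTER_CUBIC)
    if pts is not None:
        for segs,col in pts:
            for a,b in segs:
                q=proj([a,b],p); q=((q+0.5-[u0,v0])*k).astype(int)
                cv2.line(im,tuple(map(int,q[0])),tuple(map(int,q[1])),col,1)
    cv2.imwrite('pics/'+fn,im); print('scale',k)
E
python3 - <<'E'
from h import *
import pickle
p=arm.get_image('top'); q=arm.get_image('scene'); pickle.dump((p,q),open('p0.pkl','wb'))
crop(p,150,100,400,205,'t1.png'); crop(q,150,215,470,350,'s1.png')
crop(p,215,215,345,265,'t2.png')
E
```

```text
scale 3.2
scale 2.5
scale 6.153846153846154
```

View pics/t1.png

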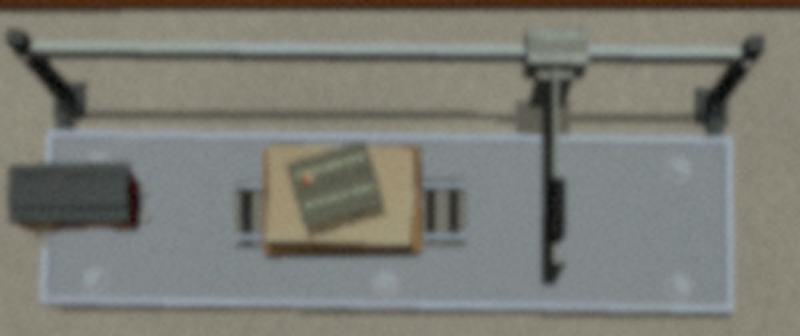

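View pics/s1.png

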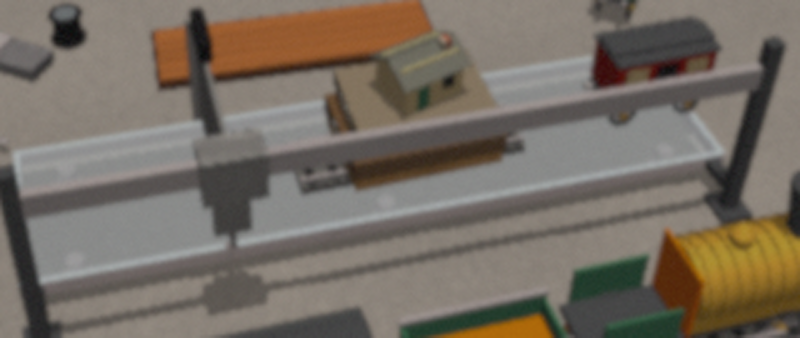

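View pics/t2.png

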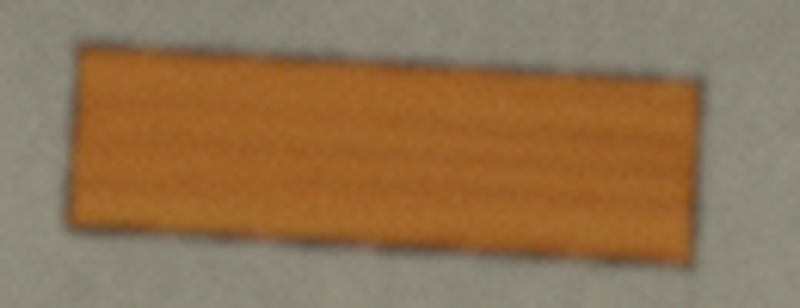

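```bash
python3 - <<'E'
from h import *
import pickle
p,q=pickle.load(open('p0.pkl','rb'))
np.set_printoptions(precision=1,suppress=True)
def T(l,z): return unproj(np.array(l)/3.2+[150,100]-0.5+0.5/3.2*0,z,p)
def S(l,z): return unproj(np.array(l)/2.5+[150,215]-0.5,z,q)
c=T([(48,131),(731,138),(731,311),(41,303)],30); print('stand top',c, c.mean(0)); print(np.linalg.norm(c-np.roll(c,-1,0),axis=1))
c=S([(15,152),(41,281),(722,152),(690,112)],30); print('stand scene',c); 
pl=unproj(np.array([(78,45),(702,78),(694,264),(70,228)])/6.1538+[215,215]-.5,14,p); print('plinth',pl,pl.mean(0),np.linalg.norm(pl-np.roll(pl,-1,0),axis=1))
c=S([(155,30),(425,2),(160,84)],14);print('plinth scene',c)
print('rails -y end',T([(463,184),(463,240)],43),'+y',T([(236,184),(236,244)],43))
print('lower box bottom front',T([(264,253),(420,253)],60),'upper top',T([(266,146),(420,147),(416,248),(264,245)],105))
print('grip',T([(556,180),(556,238)],189),'blade end', T([(549,283)],165))
E
```

```text
stand top [[ 716.   332.6   30. ]
 [ 708.3 -296.2   30. ]
 [ 548.7 -293.3   30. ]
 [ 555.2  334.5   30. ]] [632.1  19.4  30. ]
[628.8 159.6 627.8 160.7]
stand scene [[ 550.  -294.2   30. ]
 [ 708.3 -279.2   30. ]
 [ 713.   331.3   30. ]
 [ 656.2  331.    30. ]]
plinth [[ 475.9  144.9   14. ]
 [ 461.  -151.9   14. ]
 [ 373.3 -147.4   14. ]
 [ 388.9  147.4   14. ]] [424.8  -1.8  14. ] [297.1  87.9 295.3  87. ]
plinth scene [[ 377.3 -144.5   14. ]
 [ 401.6  152.1   14. ]
 [ 468.1 -151.6   14. ]]
rails -y end [[662.8 -51.   43. ]
 [611.3 -51.   43. ]] +y [[663.  155.5  43. ]
 [607.6 154.6  43. ]]
lower box bottom front [[596.4 127.1  60. ]
 [596.4 -12.3  60. ]] upper top [[682.6 121.5 105. ]
 [681.5 -12.2 105. ]
 [592.8  -9.  105. ]
 [595.4 122.1 105. ]]
grip [[ 633.1 -122.   189. ]
 [ 585.9 -121.7  189. ]] blade end [[ 553.2 -118.   165. ]]
```

Emit:
{"op": "play_rows", "data": {
  "moves": [
    [[0.1,-0.2,0],0.3,-1],
    [[0.2,-0.4,0],0.683,-1],
    [[0.3,-0.6,0],0.683,-1],
    [[0.4,-0.8,0],0.683,-1],
    [[0.5,-1.0,0],0.683,-1],
    [[0.5,-1.0,0],0.683,-1]
  ]
}}

```text
clock: 2.05
position: [375.9, 280.1, 405.1]
ee_rot: [1.0, -0.007, 0.0, -0.0]
contact_force: [0.5, 0.3, 0.1]
gripper_width: 85.4
```

Emit:
{"op": "play_rows", "data": {
  "moves": [
    [[0.1,-0.2,0],0,-1],
    [[0.2,-0.4,0],0,-1],
    [[0.3,-0.6,0],0,-1],
    [[0.4,-0.8,0],0,-1],
    [[0.5,-1.0,0],0,-1],
    [[0.5,-1.0,0],0,-1],
    [[0.5,-1.0,0],0,-1]
  ]
}}

```text
clock: 2.92
position: [526.4, -21.5, 404.8]
ee_rot: [1.0, -0.009, -0.0, -0.0]
contact_force: [0.4, -0.1, 0.7]
gripper_width: 85.8
```

```bash
cat >> h.py <<'E'
def st():
    s=arm.read_state(); r=R.from_quat(s['ee_rot']); y=r.apply([0,1,0]); z=r.apply([0,0,1])
    yaw=np.degrees(np.arctan2(-y[0],y[1])); print('t',s['clock'],'pos',np.round(s['position'],1),'jawaxis yaw from +y',round((yaw+90)%180-90,2),'z',np.round(z,4),'F',np.round(s['contact_force'],1),'w',round(s['gripper_width'],1),'j',np.round(s['joints'],2)); return s
E
python3 - <<'E'
from h import *
import pickle
st()
p,q=pickle.load(open('p0.pkl','rb'))
np.set_printoptions(precision=1,suppress=True)
def S(l,z): return unproj(np.array(l)/2.5+[150,215]-0.5,z,q)
print(S([(355,188),(502,161)],43),S([(347,150)],77),'rail end',S([(299,176)],43),'grip',S([(195,10),(205,55)],189))
crop(q,255,225,355,300,'s2.png')
E
```

```text
t 2.925 pos [526.4 -21.5 404.8] jawaxis yaw from +y -1.01 z [-1.e-04  2.e-04 -1.e+00] F [ 0.4 -0.1  0.7] w 85.8 j [ 0.27  0.22 -0.23 -0.   -1.12  1.29]
[[684.6  -9.8  43. ]
 [685.6 125.9  43. ]] [[671.8 -13.8  77. ]] rail end [[658.2 -53.2  43. ]] grip [[ 591.4 -124.6  189. ]
 [ 653.  -126.6  189. ]]
scale 8.0
```

View pics/s2.png

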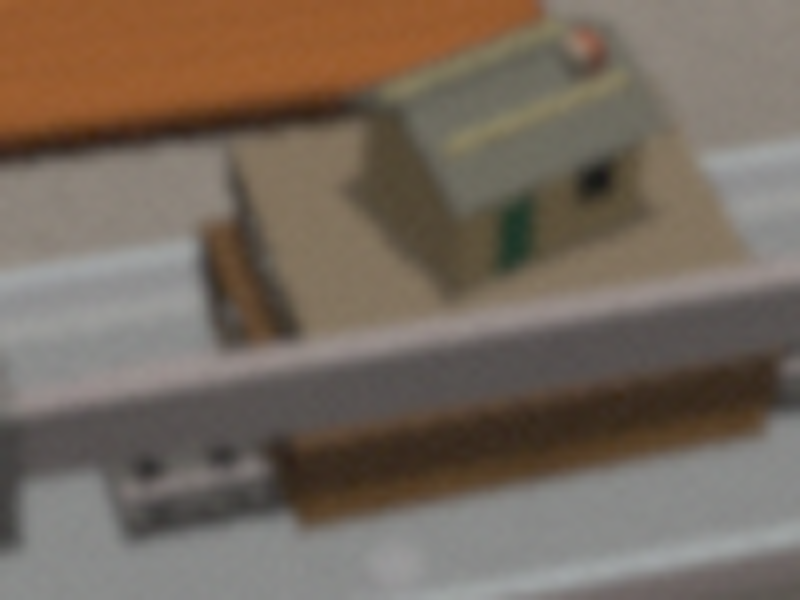

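Emit:
{"op": "play_rows", "data": {
  "moves": [
    [[0.143,-0.168,0],0.012,-1],
    [[0.285,-0.335,0],0.012,-1],
    [[0.285,-0.335,0],0.012,-1],
    [[0.285,-0.335,0],0.012,-1]
  ]
}}

```text
clock: 3.42
position: [611.8, -121.4, 404.3]
ee_rot: [1.0, -0.006, -0.001, -0.0]
contact_force: [0.3, 0.8, 0.6]
gripper_width: 85.1
```

```bash
python3 - <<'E'
from h import *
import pickle
st()
p=arm.get_image('top'); q=arm.get_image('scene')
crop(p,250,90,390,205,'t3.png'); crop(q,170,150,350,300,'s3.png')
E
```

```text
t 3.425 pos [ 611.8 -121.4  404.3] jawaxis yaw from +y -0.64 z [-1.3e-03  5.0e-04 -1.0e+00] F [0.3 0.8 0.6] w 85.1 j [ 0.06  0.38  0.   -0.   -1.19  1.5 ]
scale 5.217391304347826
scale 4.0
```

View pics/t3.png

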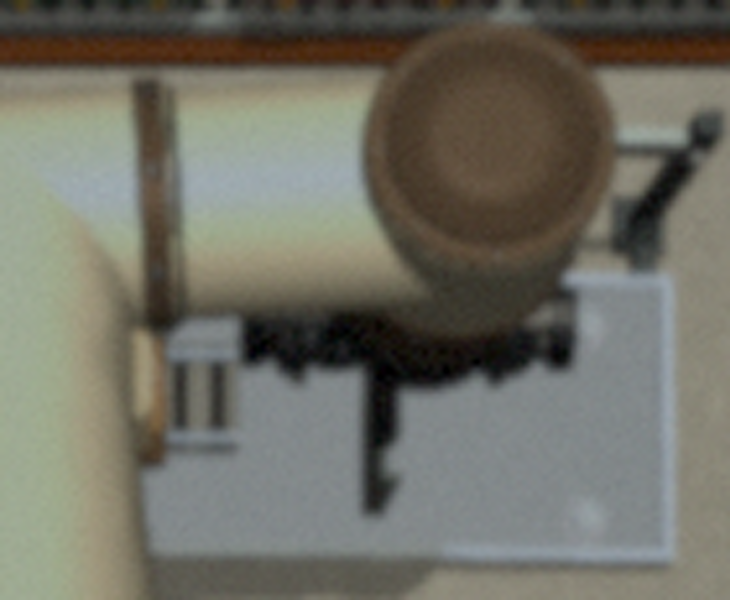

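View pics/s3.png

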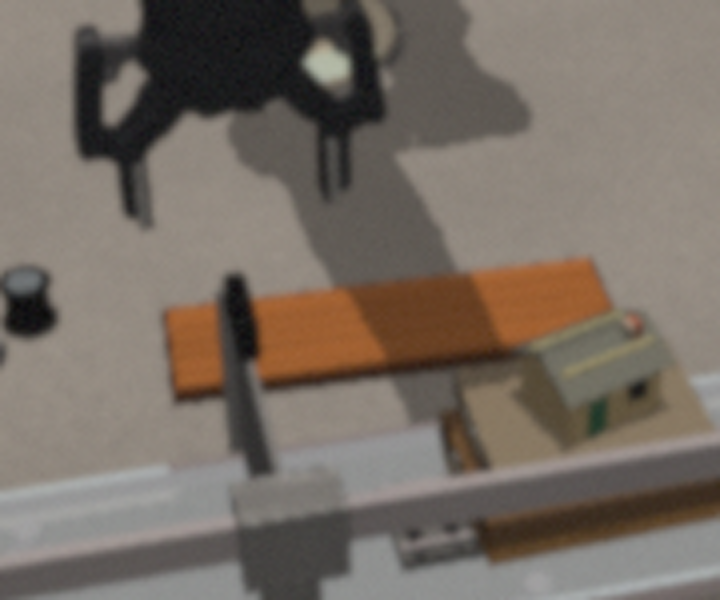

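Emit:
{"op": "play_rows", "data": {
  "moves": [
    [[0,0,-0.12],0,-1],
    [[0,0,-0.225],0,-1],
    [[0,0,-0.225],0,-1],
    [[0,0,-0.225],0,1],
    [[0,0,-0.225],0,1],
    [[0,0,-0.225],0,1],
    [[0,0,-0.225],0,1],
    [[0,0,-0.225],0,1]
  ]
}}

```text
clock: 4.53
position: [611.3, -121.2, 338.5]
ee_rot: [1.0, -0.005, 0.0, 0.0]
contact_force: [-0.7, -3.0, 4.4]
gripper_width: 10.9
```

```bash
python3 - <<'E'
from h import *
st()
E
```

```text
t 4.525 pos [ 611.3 -121.2  338.5] jawaxis yaw from +y -0.56 z [ 6.e-04 -6.e-04 -1.e+00] F [-0.7 -3.   4.4] w 10.9 j [ 0.06  0.43 -0.09  0.   -1.05  1.5 ]
```

Emit:
{"op": "play_rows", "data": {
  "moves": [
    [[0.001,0.05,0],0,1],
    [[0.001,0.1,0],0,1],
    [[0.002,0.16,0],0,1],
    [[0.003,0.22,0],0,1],
    [[0.003,0.27,0],0,1],
    [[0.003,0.3,0],0,1],
    [[0.003,0.3,0],0,1],
    [[0.003,0.3,0],0,1]
  ]
}}

```text
clock: 5.52
position: [612.2, -31.4, 338.5]
ee_rot: [1.0, -0.005, 0.0, 0.0]
contact_force: [0.4, -1.4, 1.1]
gripper_width: 10.6
```

```bash
python3 - <<'E'
from h import *
st()
p=arm.get_image('top'); q=arm.get_image('scene')
crop(p,200,110,360,205,'t4.png'); crop(q,220,210,360,310,'s4.png')
E
```

```text
t 5.525 pos [612.2 -31.4 338.5] jawaxis yaw from +y -0.57 z [ 6.e-04 -5.e-04 -1.e+00] F [ 0.4 -1.4  1.1] w 10.6 j [ 0.21  0.42 -0.12  0.   -1.04  1.35]
scale 5.0
scale 5.714285714285714
```

View pics/t4.png

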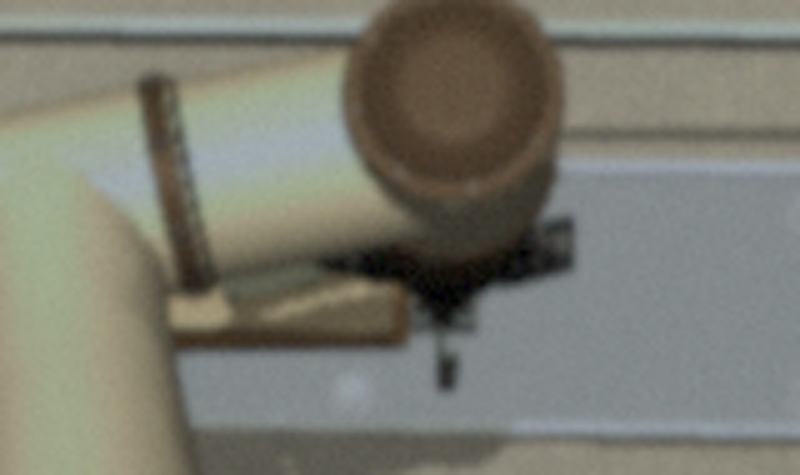

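View pics/s4.png

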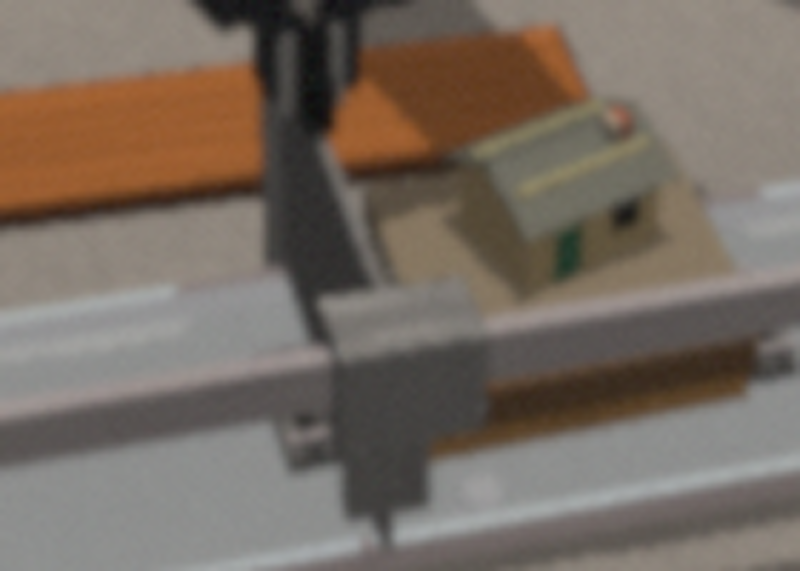

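```bash
python3 - <<'E'
from h import *
import pickle
p,q=pickle.load(open('p0.pkl','rb'))
np.set_printoptions(precision=1,suppress=True)
T=lambda l,z: unproj(np.array(l)/5+[200,110]-0.4,z,p)
print('box edge z77',T([(407,285),(407,343)],77),'z43',T([(407,343)],43))
print('blk',T([(438,355),(458,355),(438,390)],165),T([(438,390),(456,390)],52))
a=lambda y,z:[((565,y,z),(690,y,z))]
p=arm.get_image('top')
crop(p,240,150,310,205,'t5.png',[([((572,-29.4,52),(640,-29.4,52))],(0,255,0)),([((572,-29.4,165),(640,-29.4,165))],(0,0,255)),([((590,-12,77),(690,-12,77))],(255,0,0))])
E
```

```text
box edge z77 [[627.6 -13.   77. ]
 [594.5 -13.1  77. ]] z43 [[600.5 -12.9  43. ]]
blk [[572.5 -29.7 165. ]
 [572.5 -40.1 165. ]
 [554.  -29.7 165. ]] [[571.6 -30.8  52. ]
 [571.6 -41.1  52. ]]
scale 10.909090909090908
```

View pics/t5.png

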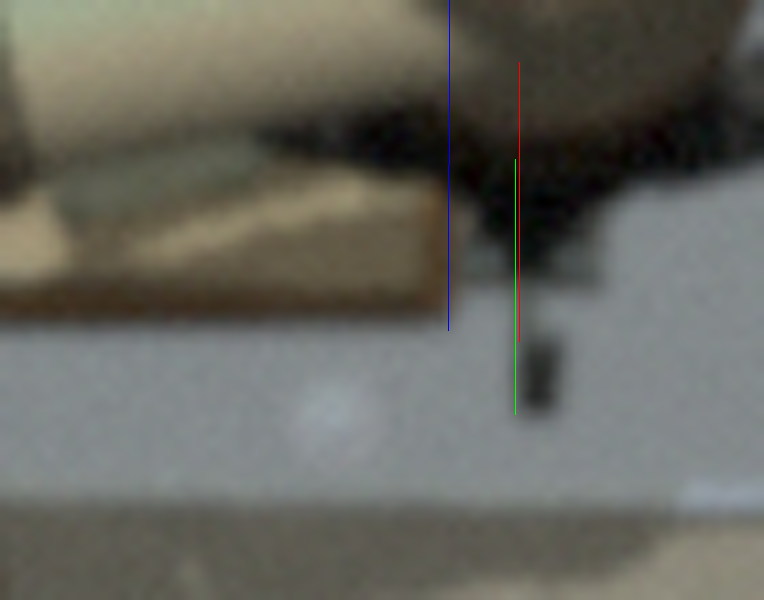

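Emit:
{"op": "play_rows", "data": {
  "moves": [
    [[0,0.02,0],0,1],
    [[0,0.035,0],0,1],
    [[0,0.043,0],0,1],
    [[0,0.043,0],0,1],
    [[0,0.043,0],0,1]
  ]
}}

```text
clock: 6.3
position: [612.3, -19.2, 338.5]
ee_rot: [1.0, -0.005, 0.0, 0.001]
contact_force: [1.2, -5.3, 0.5]
gripper_width: 10.8
```

```bash
python3 - <<'E'
from h import *
s=st(); y=s['position'][1]
p=arm.get_image('top'); q=arm.get_image('scene')
crop(p,240,150,310,205,'t6.png'); crop(q,255,225,355,300,'s6.png')
E
```

```text
t 6.3 pos [612.3 -19.2 338.5] jawaxis yaw from +y -0.59 z [ 7.0e-04 -1.7e-03 -1.0e+00] F [ 1.2 -5.3  0.5] w 10.8 j [ 0.23  0.42 -0.12  0.   -1.04  1.33]
scale 10.909090909090908
scale 8.0
```

View pics/t6.png

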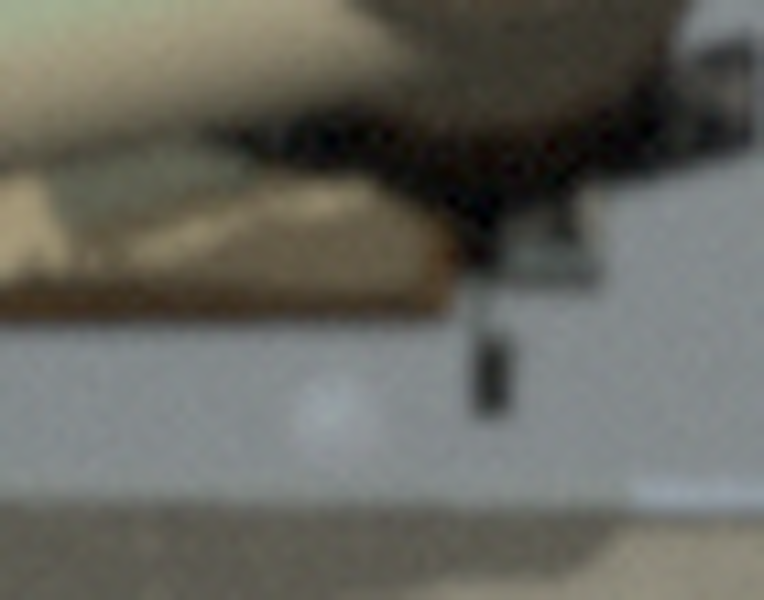

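View pics/s6.png

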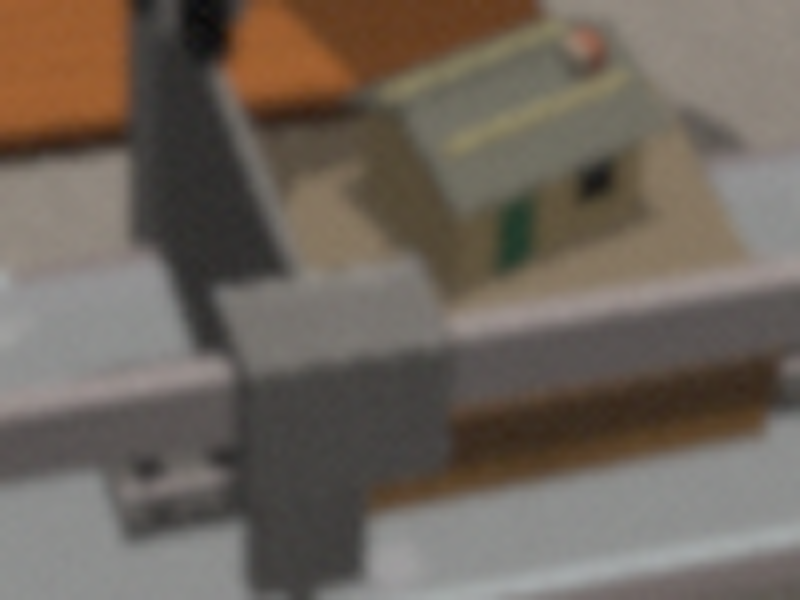

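```bash
cat >> h.py <<'E'
def hutshift(q,ref):
    o=[]
    for (u0,v0,u1,v1) in [(310,226,340,256),(312,268,354,282)]:
        a=ref['pixels'][v0:v1,u0:u1].astype(float).mean(2); 
        w=q['pixels'][v0:v1,u0:u1].astype(float).mean(2)
        from scipy.optimize import least_squares
        from scipy.ndimage import shift,gaussian_filter
        A=gaussian_filter(a,.7);W=gaussian_filter(w,.7)
        r=least_squares(lambda d:(shift(A,d,order=3,mode='nearest')-W)[3:-3,3:-3].ravel(),[0,0]); o.append(np.round(r.x[::-1],2))
    return o
E
python3 - <<'E'
from h import *
import pickle
p,q=pickle.load(open('p0.pkl','rb'))
for i in range(2): print(hutshift(arm.get_image('scene'),q))
f=lambda P:proj(P,q)[0]
print('px per 10mm y', f([640,70,130])-f([640,60,130]))
E
```

```text
[array([-0.12,  0.2 ]), array([-0.4 ,  0.19])]
[array([-0.12,  0.18]), array([-0.39,  0.19])]
px per 10mm y [ 4.38339024 -0.73504309]
```

Emit:
{"op": "play_rows", "data": {
  "moves": [
    [[0,0.005,0],0,1],
    [[0,0.009,0],0,1],
    [[0,0.009,0],0,1]
  ]
}}

```text
clock: 6.88
position: [612.3, -17.5, 338.5]
ee_rot: [1.0, -0.005, 0.0, 0.002]
contact_force: [0.3, -5.8, 0.4]
gripper_width: 10.8
```

```bash
cat > c.py <<'E'
from h import *
import pickle
p,q=pickle.load(open('p0.pkl','rb'))
st()
for i in range(3): print(hutshift(arm.get_image('scene'),q))
E
python3 c.py
```

```text
t 6.875 pos [612.3 -17.5 338.5] jawaxis yaw from +y -0.61 z [ 4.0e-04 -3.1e-03 -1.0e+00] F [ 0.3 -5.8  0.4] w 10.8 j [ 0.24  0.42 -0.12  0.   -1.04  1.32]
[array([-0.13,  0.2 ]), array([-0.44,  0.19])]
[array([-0.12,  0.19]), array([-0.38,  0.18])]
[array([-0.12,  0.19]), array([-0.37,  0.19])]
```

Emit:
{"op": "play_rows", "data": {
  "moves": [
    [[0,0.006,0],0,1],
    [[0,0.01,0],0,1],
    [[0,0.01,0],0,1]
  ]
}}

```text
clock: 7.4
position: [612.4, -15.4, 338.5]
ee_rot: [1.0, -0.006, 0.0, 0.002]
contact_force: [1.7, -6.1, 1.1]
gripper_width: 10.6
```

```bash
python3 c.py; python3 - <<'E'
from h import *
p=arm.get_image('top')
crop(p,240,150,310,205,'t7.png')
E
```

```text
t 7.4 pos [612.4 -15.4 338.5] jawaxis yaw from +y -0.63 z [ 3.0e-04 -4.4e-03 -1.0e+00] F [ 1.7 -6.1  1.1] w 10.6 j [ 0.24  0.42 -0.12  0.01 -1.04  1.32]
[array([-0.1 ,  0.18]), array([-0.48,  0.22])]
[array([-0.1 ,  0.18]), array([-0.4 ,  0.17])]
[array([-0.15,  0.2 ]), array([-0.39,  0.22])]
scale 10.909090909090908
```

View pics/t7.png

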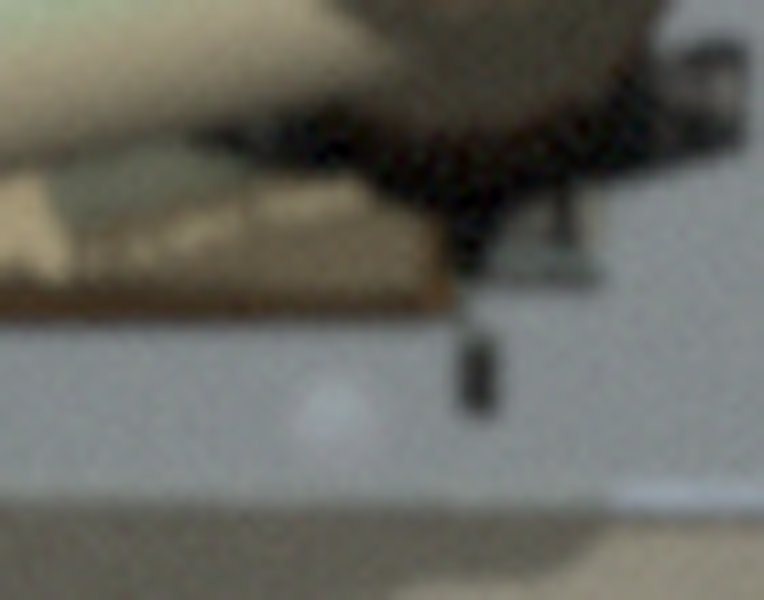

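Emit:
{"op": "play_rows", "data": {
  "moves": [
    [[0,0.004,0],0,1],
    [[0,0.005,0],0,1],
    [[0,0.005,0],0,1]
  ]
}}

```text
clock: 7.98
position: [612.4, -15.0, 338.5]
ee_rot: [1.0, -0.006, 0.0, 0.003]
contact_force: [0.7, -6.8, 0.2]
gripper_width: 10.9
```

```bash
python3 c.py
```

```text
t 7.975 pos [612.4 -15.  338.5] jawaxis yaw from +y -0.67 z [ 0.     -0.0057 -1.    ] F [ 0.7 -6.8  0.2] w 10.9 j [ 0.24  0.42 -0.12  0.01 -1.04  1.32]
[array([-0.12,  0.19]), array([-0.38,  0.18])]
[array([-0.13,  0.2 ]), array([-0.44,  0.22])]
[array([-0.11,  0.19]), array([-0.42,  0.21])]
```

Emit:
{"op": "play_rows", "data": {
  "moves": [
    [[0,0.003,0],0,1],
    [[0,0.004,0],0,1],
    [[0,0.004,0],0,1]
  ]
}}

```text
clock: 8.5
position: [612.4, -14.8, 338.5]
ee_rot: [1.0, -0.006, -0.0, 0.004]
contact_force: [0.9, -7.7, 0.6]
gripper_width: 10.7
```

```bash
python3 c.py
```

```text
t 8.5 pos [612.4 -14.8 338.5] jawaxis yaw from +y -0.68 z [-1.e-04 -7.e-03 -1.e+00] F [ 0.9 -7.7  0.6] w 10.7 j [ 0.24  0.42 -0.12  0.01 -1.04  1.31]
[array([-0.13,  0.19]), array([-0.38,  0.18])]
[array([-0.12,  0.19]), array([-0.39,  0.17])]
[array([-0.14,  0.2 ]), array([-0.36,  0.2 ])]
```

Emit:
{"op": "play_rows", "data": {
  "moves": [
    [[0,0.004,0],0,1],
    [[0,0.007,0],0,1],
    [[0,0.008,0],0,1]
  ]
}}

```text
clock: 9.02
position: [612.5, -13.6, 338.5]
ee_rot: [1.0, -0.006, -0.0, 0.004]
contact_force: [1.3, -9.2, 0.2]
gripper_width: 10.8
```

```bash
python3 c.py
```

```text
t 9.025 pos [612.5 -13.6 338.5] jawaxis yaw from +y -0.71 z [-4.0e-04 -8.7e-03 -1.0e+00] F [ 1.3 -9.2  0.2] w 10.8 j [ 0.24  0.42 -0.12  0.01 -1.04  1.31]
[array([0.13, 0.26]), array([0.03, 0.23])]
[array([0.16, 0.25]), array([0.11, 0.19])]
[array([0.15, 0.27]), array([0.03, 0.21])]
```

Emit:
{"op": "play_rows", "data": {
  "moves": [
    [[0,-0.003,0],0,-1],
    [[0,-0.003,0],0,-1],
    [[0,-0.003,0],0,-1],
    [[0,-0.003,0],0,-1],
    [[0,-0.003,0.08],0,-1],
    [[0,-0.003,0.23],0,-1],
    [[0,-0.003,0.23],0,-1],
    [[0,-0.003,0.23],0,-1]
  ]
}}

```text
clock: 10.18
position: [612.2, -14.4, 407.3]
ee_rot: [1.0, -0.006, -0.0, 0.004]
contact_force: [-0.6, 0.3, 0.0]
gripper_width: 85.5
```

```bash
python3 c.py; python3 - <<'E'
from h import *
p=arm.get_image('top')
crop(p,200,110,320,200,'t8.png')
E
```

```text
t 10.175 pos [612.2 -14.4 407.3] jawaxis yaw from +y -0.72 z [-6.e-04 -8.e-03 -1.e+00] F [-0.6  0.3  0. ] w 85.5 j [ 0.24  0.36 -0.02  0.01 -1.19  1.31]
[array([0.08, 0.34]), array([-0.26,  0.36])]
[array([0.09, 0.35]), array([-0.17,  0.33])]
[array([0.1 , 0.34]), array([-0.2 ,  0.35])]
scale 6.666666666666667
```

View pics/t8.png

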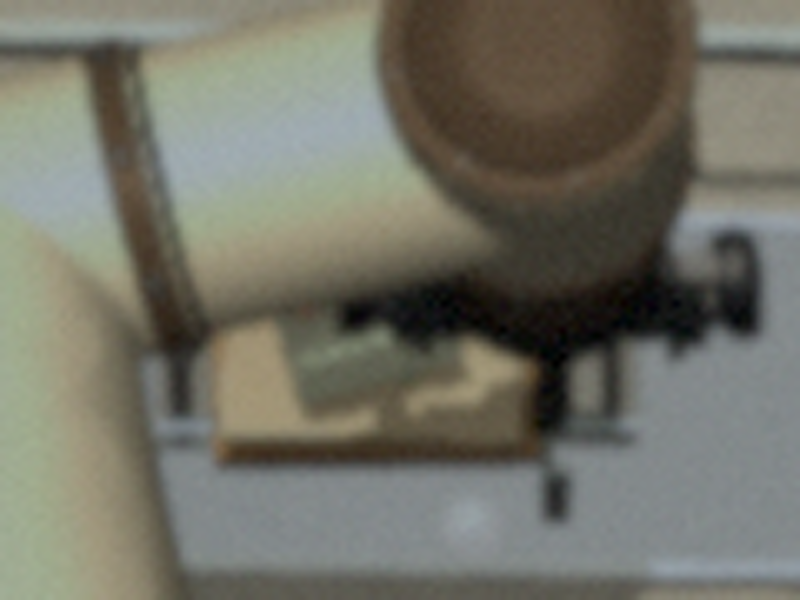

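Emit:
{"op": "play_rows", "data": {
  "moves": [
    [[0.02,0.1,0],-0.33,1],
    [[0.04,0.2,0],-0.66,1],
    [[0.05,0.33,0],-1,1],
    [[0.05,0.33,0],-1,1]
  ]
}}

```text
clock: 10.88
position: [627.5, 86.8, 405.1]
ee_rot: [0.965, -0.263, -0.003, 0.004]
contact_force: [0.4, 0.1, -0.2]
gripper_width: 12.5
```

Emit:
{"op": "play_rows", "data": {
  "moves": [
    [[0.02,0.1,0],-0.33,1],
    [[0.03,0.2,0],-0.66,1],
    [[0.035,0.33,0],-1,1],
    [[0.035,0.33,0],-1,1]
  ]
}}

```text
clock: 11.38
position: [638.1, 187.3, 404.0]
ee_rot: [0.865, -0.503, -0.005, 0.004]
contact_force: [0.3, -0.6, 0.9]
gripper_width: 0.2
```

Emit:
{"op": "play_rows", "data": {
  "moves": [
    [[0,0,0],-0.33,1],
    [[0,0,0],-0.66,1],
    [[0,0,0],-0.98,1],
    [[0,0,0],-0.98,1]
  ]
}}

```text
clock: 11.88
position: [638.1, 186.0, 403.8]
ee_rot: [0.71, -0.705, -0.006, 0.003]
contact_force: [0.8, 0.4, 0.3]
gripper_width: 0.2
```

```bash
python3 - <<'E'
from h import *
st()
p=arm.get_image('top');q=arm.get_image('scene')
crop(p,150,100,350,205,'t9.png');crop(q,230,170,430,310,'s9.png')
E
```

```text
t 11.875 pos [638.1 186.  403.8] jawaxis yaw from +y -89.6 z [-0.0123  0.0032 -0.9999] F [0.8 0.4 0.3] w 0.2 j [ 0.52  0.46  0.12 -0.01 -1.25 -0.51]
scale 4.0
scale 4.0
```

View pics/t9.png

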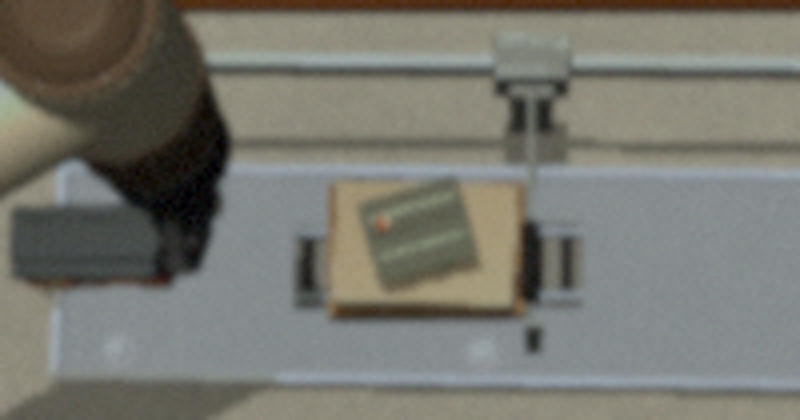

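View pics/s9.png

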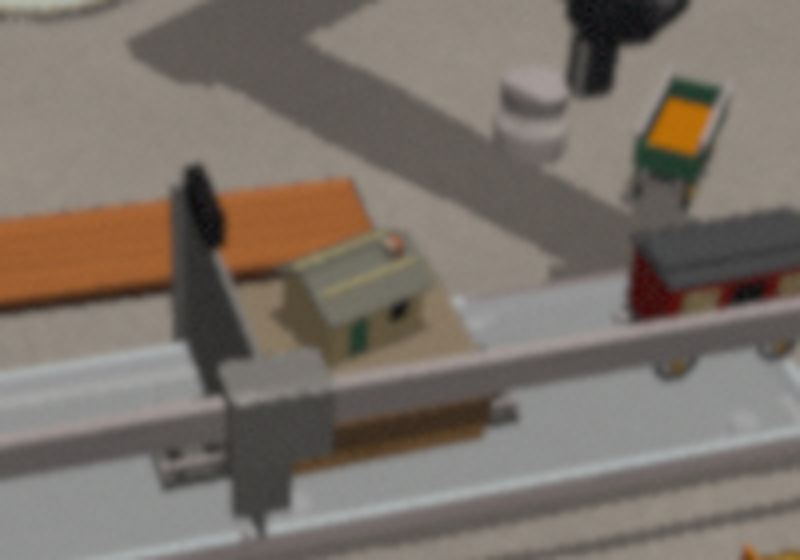

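```bash
python3 - <<'E'
from h import *
np.set_printoptions(precision=1,suppress=True)
p=arm.get_image('top')
T=lambda l,z: unproj(np.array(l)/4+[150,100]-.4,z,p)
print('coach',unproj(np.array([(137,165),(132,220)])/3.2+[150,100]-.4,110,p))
print('track +y end',T([(296,240),(296,303)],43),'-y',T([(581,235),(581,303)],43),'box',T([(331,315),(524,315)],60),'upper',T([(331,180),(524,183)],105))
print('hut',T([(360,200),(458,180),(478,265),(388,290)],140), 'blade',T([(527,345),(540,345)],100))
E
```

```text
coach [[664.4 232.4 110. ]
 [616.1 235.7 110. ]]
track +y end [[655.3 154.3  43. ]
 [608.8 153.6  43. ]] -y [[658.8 -52.9  43. ]
 [608.8 -52.9  43. ]] box [[597.  126.1  60. ]
 [597.  -11.8  60. ]] upper [[684.  122.3 105. ]
 [681.7 -11.8 105. ]]
hut [[661.4  98.5 140. ]
 [675.   32.5 140. ]
 [616.8  18.7 140. ]
 [599.8  79.  140. ]] blade [[569.  -14.2 100. ]
 [569.  -23.1 100. ]]
```

Emit:
{"op": "play_rows", "data": {
  "moves": [
    [[-0.01,-0.013,-0.15],0.01,1],
    [[-0.01,-0.013,-0.32],0.01,1],
    [[-0.01,-0.013,-0.5],0.01,1],
    [[-0.01,-0.013,-0.62],0.01,1],
    [[-0.01,-0.013,-0.653],0.01,1],
    [[-0.01,-0.013,-0.653],0.01,1],
    [[-0.01,-0.013,-0.653],0.01,1]
  ]
}}

```text
clock: 12.9
position: [635.9, 183.1, 210.2]
ee_rot: [0.712, -0.703, -0.005, 0.001]
contact_force: [0.2, -0.3, -0.1]
gripper_width: -0.3
```

```bash
python3 - <<'E'
from h import *
st()
p=arm.get_image('top');q=arm.get_image('scene')
crop(p,150,100,350,205,'t10.png');crop(q,250,200,390,300,'s10.png')
E
```

```text
t 12.9 pos [635.9 183.1 210.2] jawaxis yaw from +y -89.26 z [-0.0082  0.005  -1.    ] F [ 0.2 -0.3 -0.1] w -0.3 j [ 0.52  0.63 -0.11 -0.01 -0.84 -0.5 ]
scale 4.0
scale 5.714285714285714
```

View pics/s10.png

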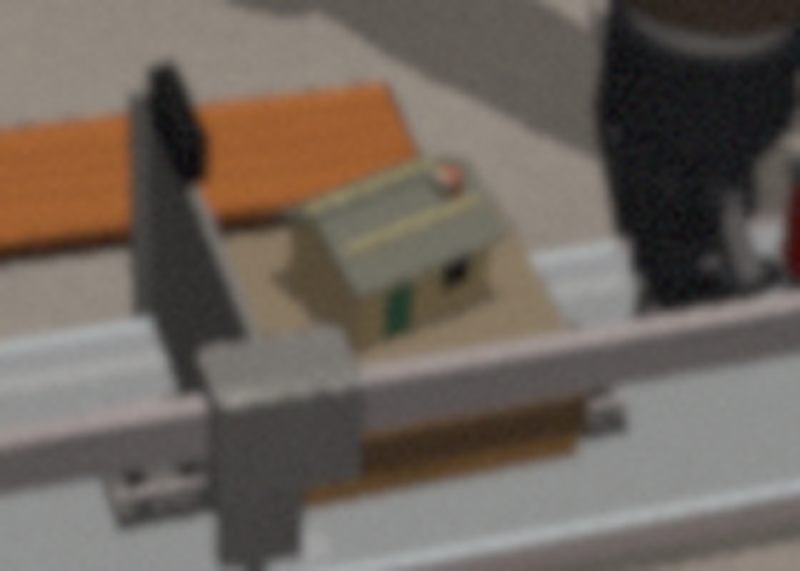

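Emit:
{"op": "play_rows", "data": {
  "moves": [
    [[0,0,-0.01],0,1],
    [[0,-0.02,-0.01],0,1],
    [[0,-0.04,-0.01],0,1],
    [[0,-0.05,-0.01],0,1],
    [[0,-0.06,-0.01],0,1],
    [[0,-0.07,-0.01],0,1]
  ]
}}

```text
clock: 13.75
position: [635.8, 162.4, 207.1]
ee_rot: [0.712, -0.703, -0.005, 0.0]
contact_force: [1.3, 3.1, -0.3]
gripper_width: -0.2
```

```bash
cat > d.py <<'E'
from h import *
import sys
st(); n=sys.argv[1]
p=arm.get_image('top');q=arm.get_image('scene')
crop(p,150,100,350,205,'t%s.png'%n);crop(q,250,200,390,300,'s%s.png'%n)
E
python3 d.py 11
```

```text
t 13.75 pos [635.8 162.4 207.1] jawaxis yaw from +y -89.27 z [-0.0075  0.0062 -1.    ] F [ 1.3  3.1 -0.3] w -0.2 j [ 0.49  0.62 -0.13 -0.01 -0.83 -0.47]
scale 4.0
scale 5.714285714285714
```

View pics/s11.png

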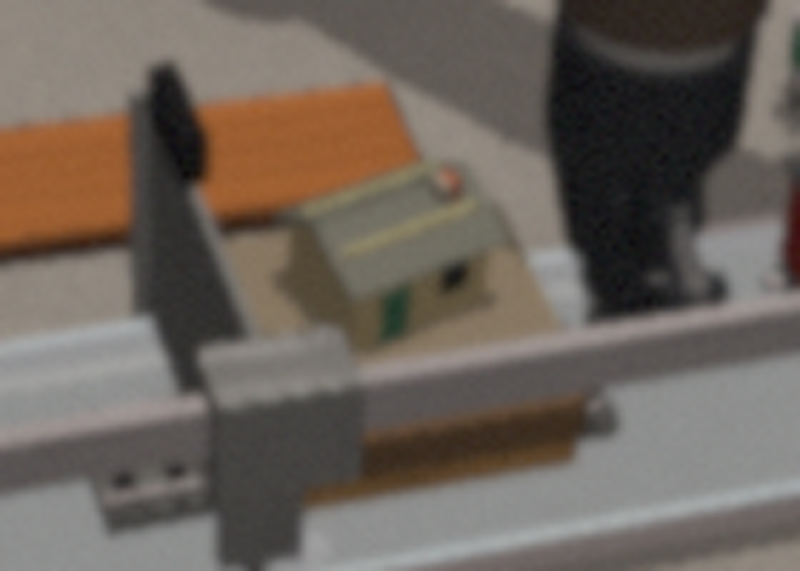

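View pics/t11.png

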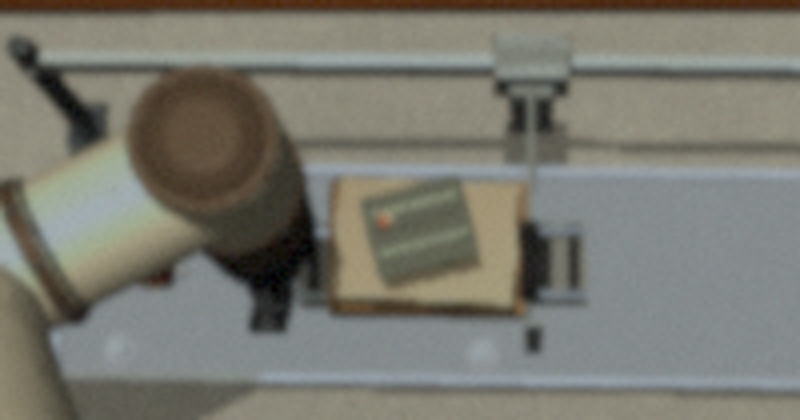

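Emit:
{"op": "play_rows", "data": {
  "moves": [
    [[0,-0.01,0],0,1],
    [[0,-0.02,0],0,1],
    [[0,-0.03,0],0,1],
    [[0,-0.036,0],0,1],
    [[0,-0.036,0],0,1]
  ]
}}

```text
clock: 14.48
position: [635.8, 151.0, 207.1]
ee_rot: [0.711, -0.703, -0.005, 0.001]
contact_force: [0.6, 1.8, -0.2]
gripper_width: -0.0
```

```bash
python3 d.py 12
```

```text
t 14.475 pos [635.8 151.  207.1] jawaxis yaw from +y -89.29 z [-0.0082  0.0053 -1.    ] F [ 0.6  1.8 -0.2] w -0.0 j [ 0.48  0.62 -0.13 -0.01 -0.82 -0.46]
scale 4.0
scale 5.714285714285714
```

View pics/s12.png

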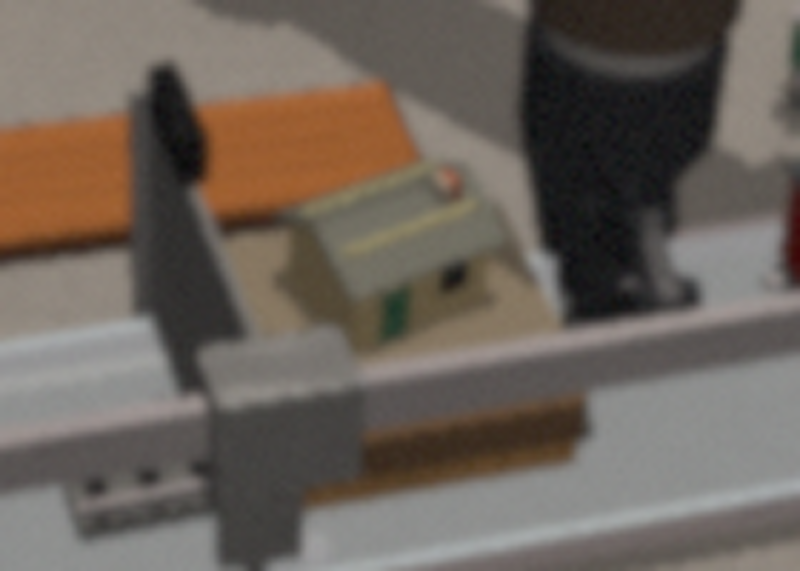

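View pics/t12.png

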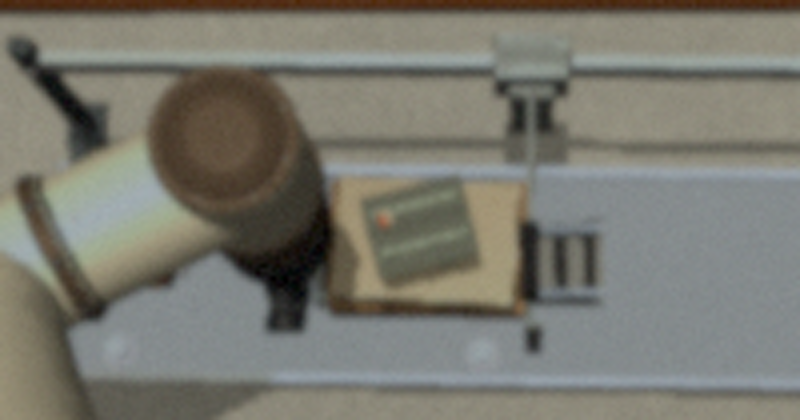

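Emit:
{"op": "play_rows", "data": {
  "moves": [
    [[0,0.03,0],0,1],
    [[0,0.06,0.02],0,1],
    [[0,0.06,0.2],0,1],
    [[0,0.06,0.4],0,1],
    [[0,0.06,0.55],0,1],
    [[0,0.06,0.66],0,1],
    [[0,0.06,0.66],0,1]
  ]
}}

```text
clock: 15.45
position: [635.9, 169.4, 409.5]
ee_rot: [0.712, -0.702, -0.003, -0.002]
contact_force: [0.3, 0.5, -0.6]
gripper_width: 0.2
```

Emit:
{"op": "play_rows", "data": {
  "moves": [
    [[0,-0.2,0],-0.02,-1],
    [[0,-0.4,0],-0.02,-1],
    [[0,-0.6,0],-0.02,-1],
    [[0,-0.8,0],-0.02,-1],
    [[0,-0.87,0],-0.02,-1],
    [[0,-0.87,0],-0.02,-1],
    [[0,-0.87,0],-0.02,-1]
  ]
}}

```text
clock: 16.32
position: [636.0, -90.6, 408.9]
ee_rot: [0.708, -0.706, -0.004, -0.002]
contact_force: [0.7, 0.3, -0.4]
gripper_width: 85.4
```

```bash
python3 d.py 13; python3 - <<'E'
from h import *
np.set_printoptions(precision=1,suppress=True)
p=arm.get_image('top')
T=lambda l,z: unproj(np.array(l)/4+[150,100]-.4,z,p)
print(T([(601,220),(601,232),(601,300),(545,300)],43))
E
```

```text
t 16.325 pos [636.  -90.6 408.9] jawaxis yaw from +y -89.79 z [-0.002  0.008 -1.   ] F [ 0.7  0.3 -0.4] w 85.4 j [ 0.11  0.41  0.07 -0.01 -1.22 -0.1 ]
scale 4.0
scale 5.714285714285714
[[669.9 -67.4  43. ]
 [661.  -67.4  43. ]
 [611.  -67.3  43. ]
 [611.  -26.9  43. ]]
```

View pics/s13.png

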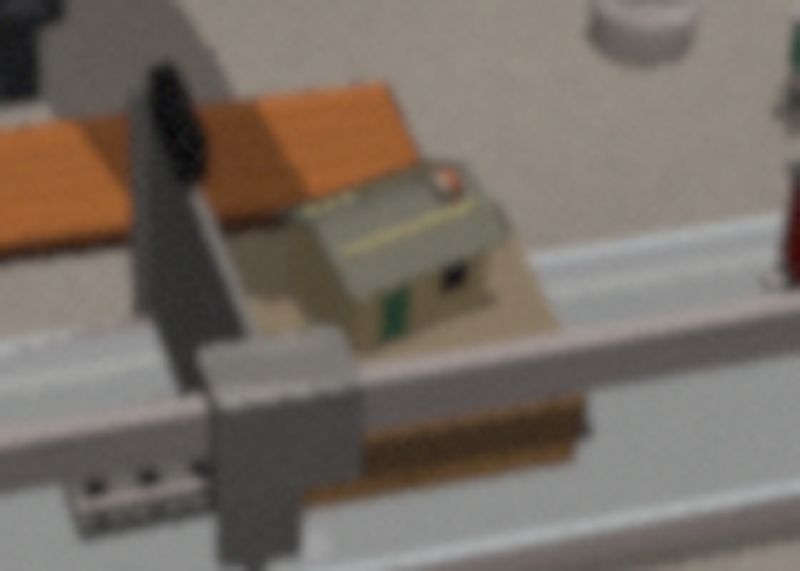

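View pics/t13.png

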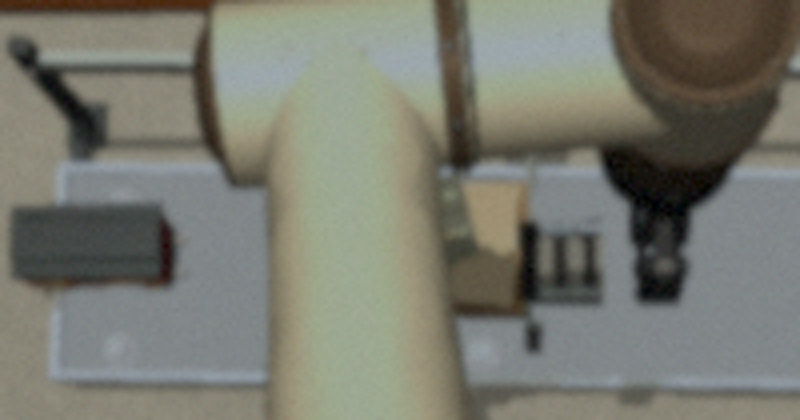

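Emit:
{"op": "play_rows", "data": {
  "moves": [
    [[-0.003,0,-0.17],0,-1],
    [[-0.003,0,-0.34],0,-1],
    [[-0.003,0,-0.5],0,-1],
    [[-0.003,0,-0.62],0,-1],
    [[-0.003,0,-0.69],0,-1],
    [[-0.003,0,-0.69],0,-1],
    [[-0.003,0,-0.69],0,-1]
  ]
}}

```text
clock: 17.35
position: [635.8, -89.5, 203.5]
ee_rot: [0.709, -0.705, -0.002, -0.003]
contact_force: [-0.1, -0.3, 0.8]
gripper_width: 85.2
```

```bash
python3 - <<'E'
from h import *
st()
p=arm.get_image('top');q=arm.get_image('scene')
crop(p,240,120,350,200,'t14.png');crop(q,190,190,330,300,'s14.png')
E
```

```text
t 17.35 pos [635.8 -89.5 203.5] jawaxis yaw from +y -89.66 z [ 9.0e-04  7.7e-03 -1.0e+00] F [-0.1 -0.3  0.8] w 85.2 j [ 0.11  0.61 -0.17 -0.01 -0.79 -0.1 ]
scale 7.2727272727272725
scale 5.454545454545454
```

View pics/s14.png

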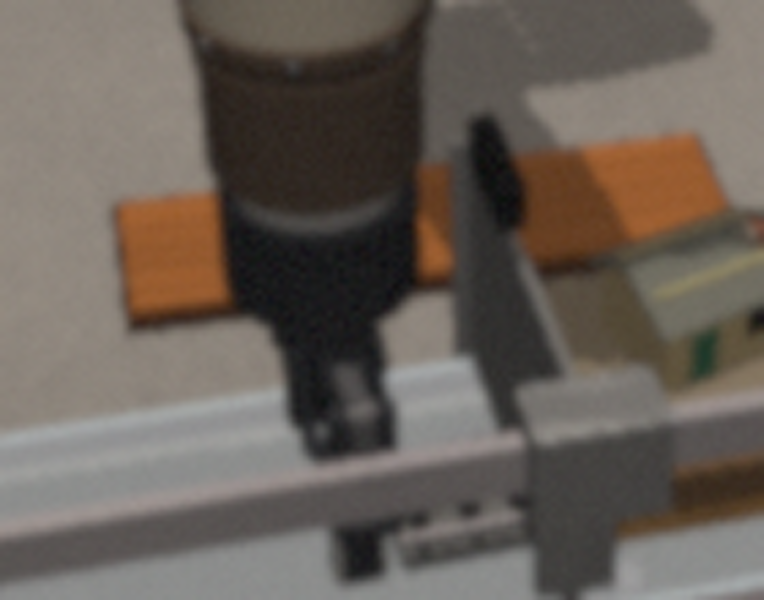

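View pics/t14.png

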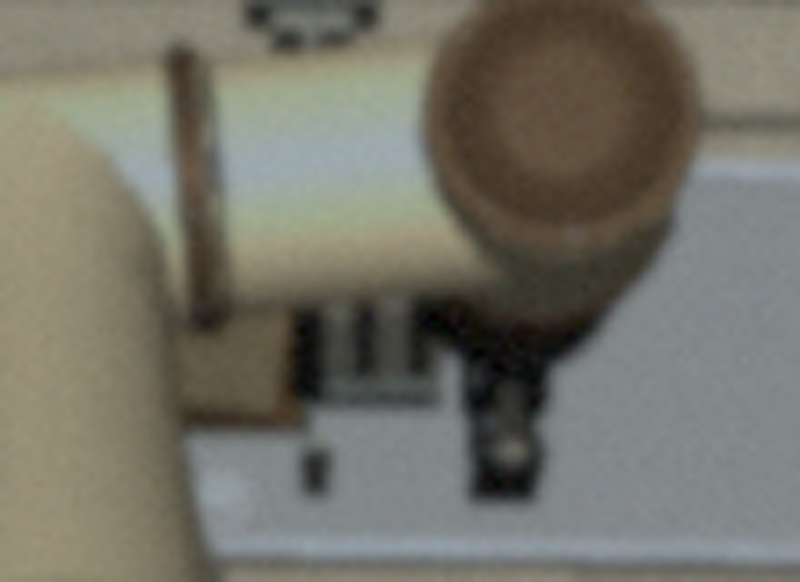

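Emit:
{"op": "play_rows", "data": {
  "moves": [
    [[0,0.02,-0.01],0,-1],
    [[0,0.04,-0.02],0,-1],
    [[0,0.06,-0.02],0,-1],
    [[0,0.076,-0.02],0,-1],
    [[0,0.076,-0.02],0,-1],
    [[0,0.076,-0.02],0,-1]
  ]
}}

```text
clock: 18.2
position: [635.8, -67.0, 198.0]
ee_rot: [0.709, -0.705, -0.002, -0.003]
contact_force: [-0.1, -0.1, -0.3]
gripper_width: 85.1
```

```bash
python3 - <<'E'
from h import *
st()
p=arm.get_image('top');q=arm.get_image('scene')
crop(p,240,120,350,200,'t15.png');crop(q,190,190,330,300,'s15.png')
E
```

```text
t 18.2 pos [635.8 -67.  198. ] jawaxis yaw from +y -89.69 z [ 0.0018  0.008  -1.    ] F [-0.1 -0.1 -0.3] w 85.1 j [ 0.15  0.61 -0.18 -0.01 -0.78 -0.13]
scale 7.2727272727272725
scale 5.454545454545454
```

View pics/s15.png

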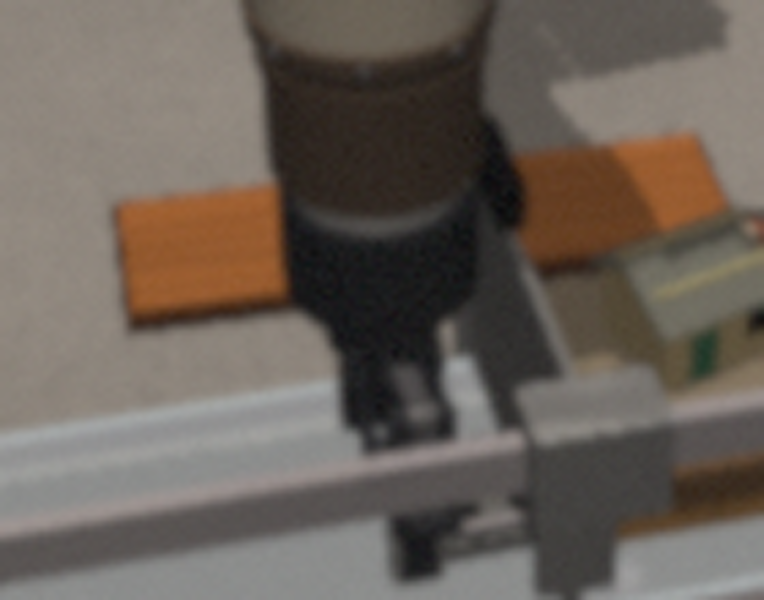

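View pics/t15.png

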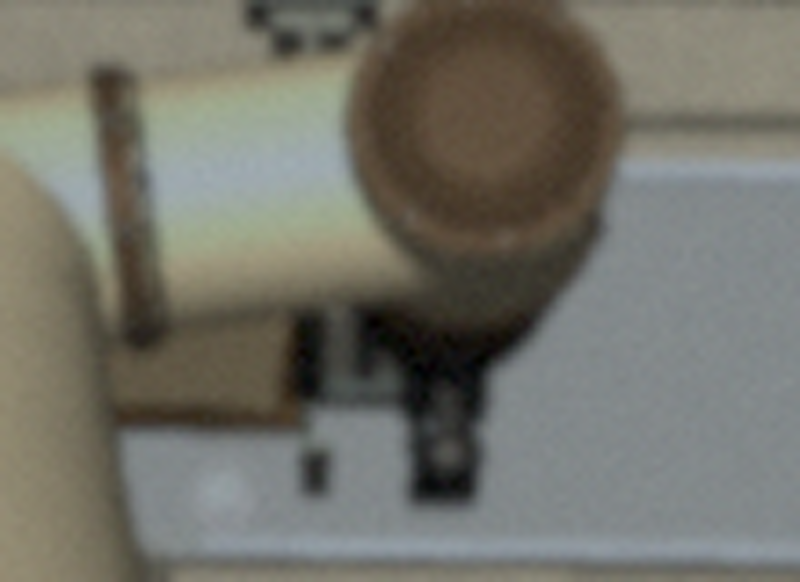

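Emit:
{"op": "play_rows", "data": {
  "moves": [
    [[0,0,0],0,0.1],
    [[0,0,0],0,0.3],
    [[0,0,0],0,1],
    [[0,0,0],0,1],
    [[0,0,0],0,1]
  ]
}}

```text
clock: 18.92
position: [636.3, -67.3, 199.2]
ee_rot: [0.709, -0.705, -0.001, -0.004]
contact_force: [0.7, -1.2, 5.7]
gripper_width: 57.8
```

```bash
python3 c.py
```

```text
t 18.925 pos [636.3 -67.3 199.2] jawaxis yaw from +y -89.68 z [ 0.0041  0.0076 -1.    ] F [ 0.7 -1.2  5.7] w 57.8 j [ 0.15  0.61 -0.18 -0.01 -0.78 -0.13]
[array([0.33, 0.48]), array([0.13, 0.95])]
[array([0.32, 0.49]), array([0.14, 0.93])]
[array([0.34, 0.5 ]), array([0.19, 0.89])]
```

Emit:
{"op": "play_rows", "data": {
  "moves": [
    [[0,-0.02,0],0,1],
    [[0,-0.05,0],0,1],
    [[0,-0.08,0],0,1],
    [[0,-0.11,0],0,1],
    [[-0.001,-0.13,0],0,1],
    [[-0.001,-0.13,0],0,1]
  ]
}}

```text
clock: 19.82
position: [636.1, -106.2, 199.3]
ee_rot: [0.709, -0.705, -0.001, -0.004]
contact_force: [0.5, 2.2, 2.6]
gripper_width: 57.5
```

```bash
python3 c.py; python3 - <<'E'
from h import *
p=arm.get_image('top');q=arm.get_image('scene')
crop(p,200,110,350,205,'t16.png');crop(q,190,190,350,300,'s16.png')
E
```

```text
t 19.825 pos [ 636.1 -106.2  199.3] jawaxis yaw from +y -89.71 z [ 0.0047  0.0079 -1.    ] F [0.5 2.2 2.6] w 57.5 j [ 0.08  0.62 -0.17 -0.01 -0.78 -0.07]
[array([0.23, 0.24]), array([-0.84,  0.66])]
[array([0.21, 0.24]), array([-0.82,  0.66])]
[array([0.22, 0.24]), array([-0.77,  0.66])]
scale 5.333333333333333
scale 5.0
```

View pics/s16.png

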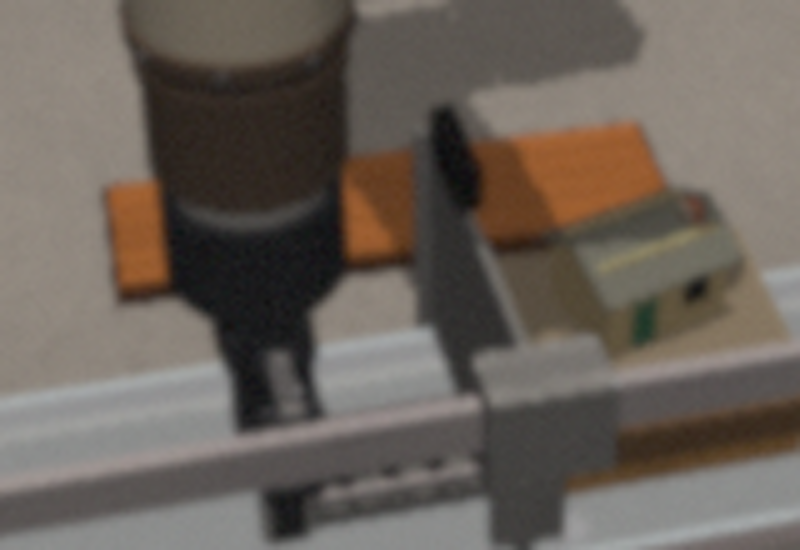

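View pics/t16.png

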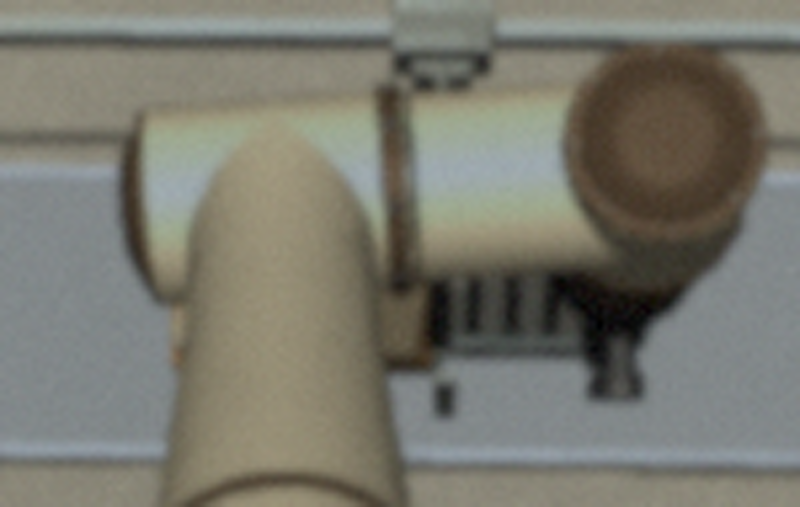

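Emit:
{"op": "play_rows", "data": {
  "moves": [
    [[0,-0.02,0],0,1],
    [[0,-0.04,0],0,1],
    [[0,-0.06,0],0,1],
    [[0,-0.08,0],0,1],
    [[0,-0.1,0],0,1],
    [[-0.001,-0.12,0],0,1],
    [[-0.001,-0.14,0],0,1],
    [[-0.001,-0.16,0],0,1],
    [[-0.001,-0.18,0],0,1],
    [[-0.002,-0.2,0],0,1],
    [[-0.002,-0.21,0],0,1]
  ]
}}

```text
clock: 21.45
position: [635.5, -168.0, 199.3]
ee_rot: [0.709, -0.705, -0.002, -0.005]
contact_force: [-1.2, 8.7, 3.8]
gripper_width: 57.5
```

```bash
cat > e.py <<'E'
from h import *
import sys
st(); n=sys.argv[1]
p=arm.get_image('top');q=arm.get_image('scene')
crop(p,200,110,380,205,'t%s.png'%n);crop(q,150,190,360,320,'s%s.png'%n)
E
python3 e.py 17
```

```text
t 21.45 pos [ 635.5 -168.   199.3] jawaxis yaw from +y -89.68 z [ 0.0043  0.0094 -0.9999] F [-1.2  8.7  3.8] w 57.5 j [-0.01  0.63 -0.13 -0.01 -0.8   0.03]
scale 4.444444444444445
scale 3.8095238095238093
```

View pics/s17.png

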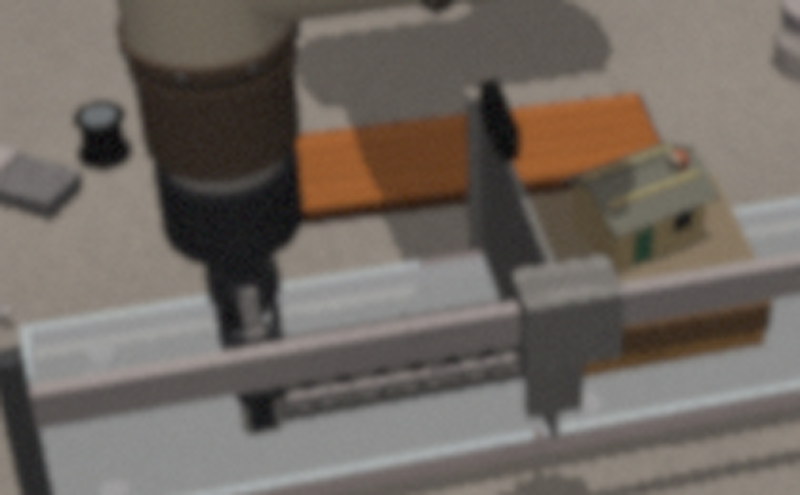

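```bash
python3 - <<'E'
from h import *
st()
q=arm.get_image('scene');crop(q,255,215,375,300,'s18.png')
E
```

```text
t 21.55 pos [ 635.5 -168.4  199.3] jawaxis yaw from +y -89.67 z [ 0.0043  0.0088 -1.    ] F [-0.6  4.1  2.8] w 57.9 j [-0.02  0.63 -0.13 -0.01 -0.8   0.03]
scale 6.666666666666667
```

View pics/s18.png

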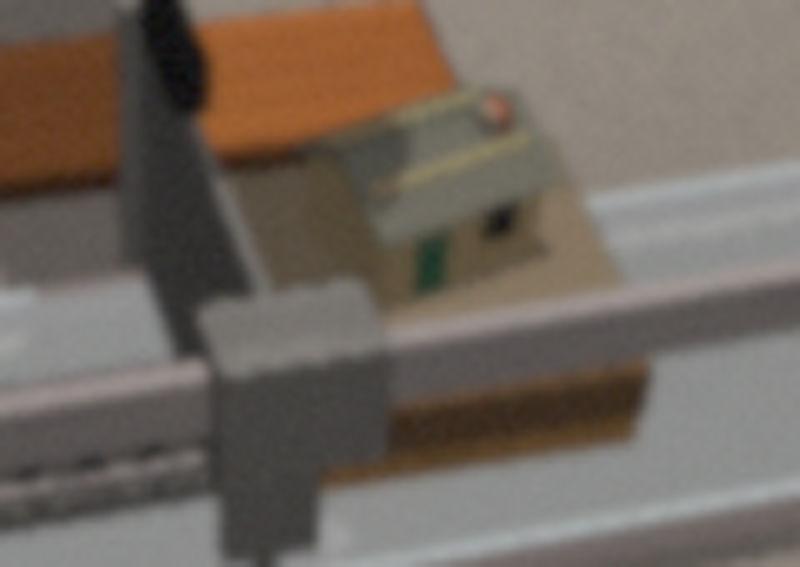

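Emit:
{"op": "play_rows", "data": {
  "moves": [
    [[0,-0.012,0],0,1],
    [[0,-0.024,0],0,1],
    [[0,-0.036,0],0,1],
    [[0,-0.048,0],0,1],
    [[0,-0.06,0],0,1],
    [[0,-0.072,0],0,1],
    [[0,-0.084,0],0,1],
    [[0,-0.096,0],0,1],
    [[0,-0.108,0],0,1],
    [[-0.001,-0.12,0],0,1],
    [[-0.001,-0.13,0],0,1]
  ]
}}

```text
clock: 22.98
position: [635.2, -207.8, 199.3]
ee_rot: [0.709, -0.705, -0.001, -0.004]
contact_force: [0.7, 3.5, 3.6]
gripper_width: 57.5
```

```bash
python3 - <<'E'
from h import *
st()
q=arm.get_image('scene');crop(q,255,215,375,300,'s19.png')
E
```

```text
t 22.975 pos [ 635.2 -207.8  199.3] jawaxis yaw from +y -89.67 z [ 0.0042  0.0082 -1.    ] F [0.7 3.5 3.6] w 57.5 j [-0.08  0.65 -0.1  -0.01 -0.82  0.09]
scale 6.666666666666667
```

View pics/s19.png

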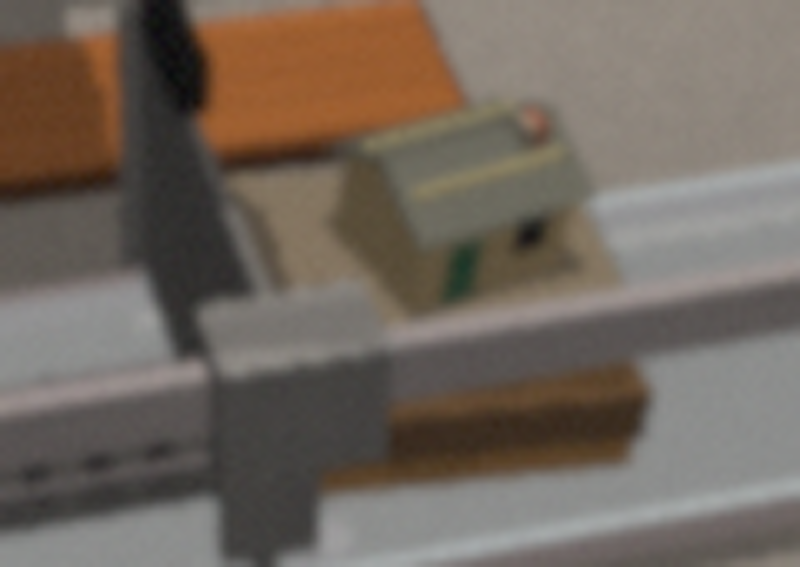

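Emit:
{"op": "play_rows", "data": {
  "moves": [
    [[0,-0.008,0],0,1],
    [[0,-0.016,0],0,1],
    [[0,-0.024,0],0,1],
    [[0,-0.032,0],0,1],
    [[0,-0.04,0],0,1],
    [[0,-0.048,0],0,1],
    [[0,-0.056,0],0,1],
    [[0,-0.064,0],0,1],
    [[0,-0.072,0],0,1],
    [[-0.001,-0.08,0],0,1],
    [[-0.001,-0.1,0],0,1],
    [[-0.001,-0.12,0],0,1]
  ]
}}

```text
clock: 24.52
position: [634.8, -244.5, 199.3]
ee_rot: [0.709, -0.705, -0.001, -0.004]
contact_force: [-0.1, 3.3, 2.9]
gripper_width: 57.8
```

```bash
python3 - <<'E'
from h import *
st()
q=arm.get_image('scene');crop(q,255,215,375,300,'s20.png')
E
python3 e.py 21
```

```text
t 24.525 pos [ 634.8 -244.5  199.3] jawaxis yaw from +y -89.68 z [ 0.0041  0.0081 -1.    ] F [-0.1  3.3  2.9] w 57.8 j [-0.13  0.66 -0.07 -0.01 -0.84  0.15]
scale 6.666666666666667
t 24.575 pos [ 634.8 -245.3  199.3] jawaxis yaw from +y -89.71 z [ 0.0043  0.0078 -1.    ] F [-0.   1.5  3.2] w 58.0 j [-0.13  0.66 -0.07 -0.01 -0.84  0.15]
scale 4.444444444444445
scale 3.8095238095238093
```

View pics/s20.png

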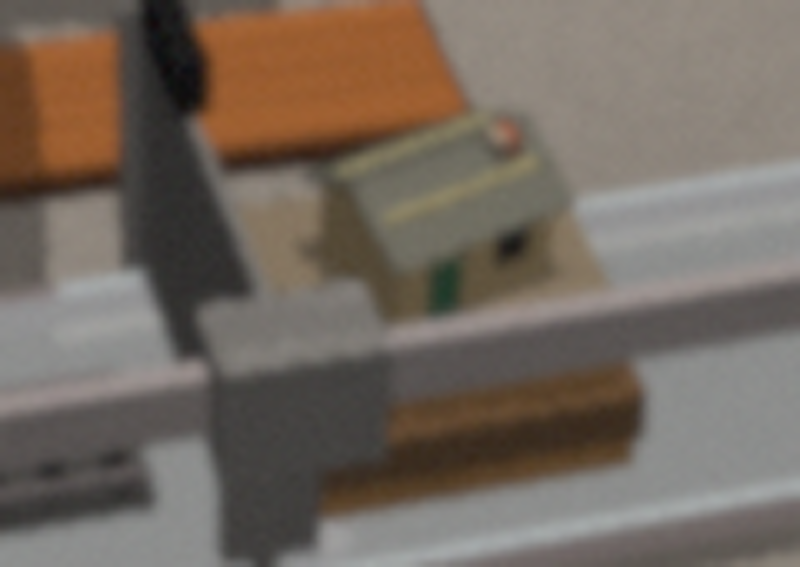

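View pics/t21.png

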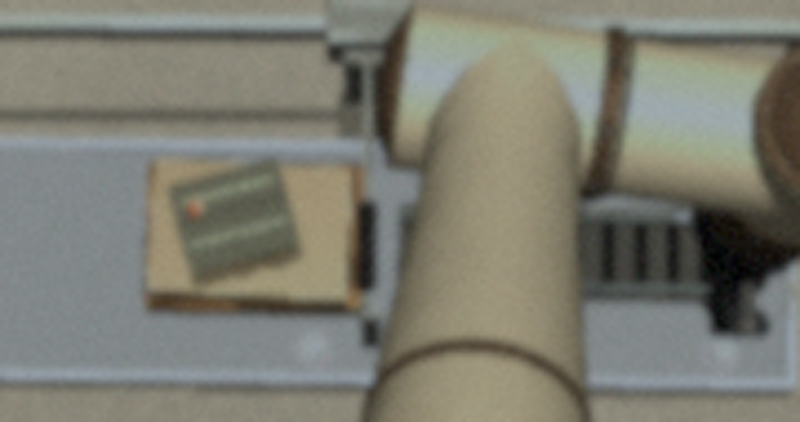

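Emit:
{"op": "play_rows", "data": {
  "moves": [
    [[0,-0.02,0],0,1],
    [[0,-0.04,0],0,1],
    [[0,-0.05,0],0,1],
    [[0,-0.05,0],0,1],
    [[0,-0.05,0],0,-1],
    [[0,-0.05,0],0,-1],
    [[0,-0.05,0],0,-1],
    [[0,-0.05,0.05],0,-1],
    [[0,-0.05,0.2],0,-1],
    [[0,-0.05,0.4],0,-1],
    [[0,-0.05,0.6],0,-1],
    [[0,-0.05,0.6],0,-1]
  ]
}}

```text
clock: 26.18
position: [635.3, -260.4, 388.2]
ee_rot: [0.709, -0.705, 0.006, -0.008]
contact_force: [0.1, 0.7, -0.3]
gripper_width: 85.2
```

```bash
python3 e.py 22
```

```text
t 26.175 pos [ 635.3 -260.4  388.2] jawaxis yaw from +y -89.64 z [ 0.0191  0.0027 -0.9998] F [ 0.1  0.7 -0.3] w 85.2 j [-0.16  0.5   0.15 -0.01 -1.2   0.16]
scale 4.444444444444445
scale 3.8095238095238093
```

View pics/t22.png

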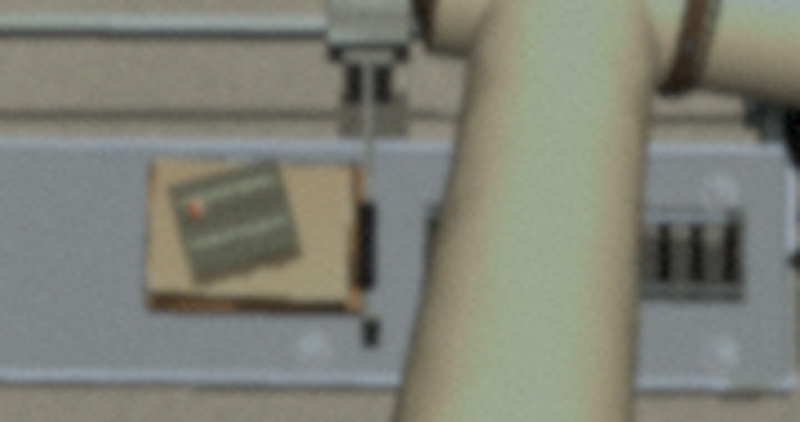

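View pics/s22.png

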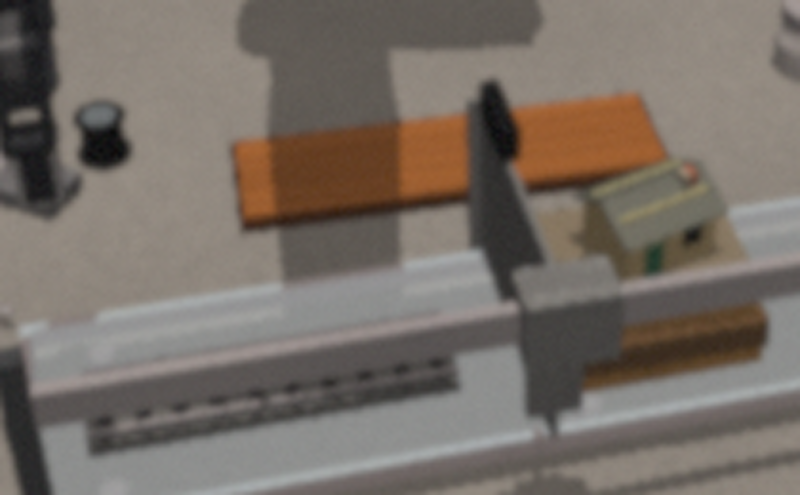

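```bash
python3 - <<'E'
from h import *
np.set_printoptions(precision=1,suppress=True)
p=arm.get_image('top')
T=lambda l,z: unproj(np.array(l)/4.4444+[200,110]-.4,z,p)
print(T([(430,207),(744,208),(744,297),(655,297),(655,208)],40))
print(T([(430,207),(744,208),(744,297),(655,297),(655,208)],30))
E
```

```text
[[ 665.9  -57.4   40. ]
 [ 665.1 -261.9   40. ]
 [ 606.3 -260.9   40. ]
 [ 606.3 -203.4   40. ]
 [ 665.1 -204.1   40. ]]
[[ 668.2  -57.7   30. ]
 [ 667.3 -263.7   30. ]
 [ 608.1 -262.8   30. ]
 [ 608.1 -204.8   30. ]
 [ 667.4 -205.5   30. ]]
```

Emit:
{"op": "play_rows", "data": {
  "moves": [
    [[-0.008,0.17,0],0,-1],
    [[-0.008,0.341,-0.05],0,-1],
    [[-0.008,0.341,-0.2],0,-1],
    [[-0.008,0.341,-0.37],0,-1],
    [[-0.008,0.341,-0.52],0,-1],
    [[-0.008,0.341,-0.6],0,-1],
    [[-0.008,0.341,-0.615],0,-1],
    [[-0.008,0.341,-0.615],0,-1]
  ]
}}

```text
clock: 27.32
position: [632.0, -157.6, 194.5]
ee_rot: [0.709, -0.705, -0.002, -0.004]
contact_force: [0.6, 0.9, -0.3]
gripper_width: 85.4
```

```bash
python3 e.py 23
```

```text
t 27.325 pos [ 632.  -157.6  194.5] jawaxis yaw from +y -89.69 z [ 0.003   0.0076 -1.    ] F [ 0.6  0.9 -0.3] w 85.4 j [ 0.    0.63 -0.15 -0.01 -0.79  0.01]
scale 4.444444444444445
scale 3.8095238095238093
```

View pics/s23.png

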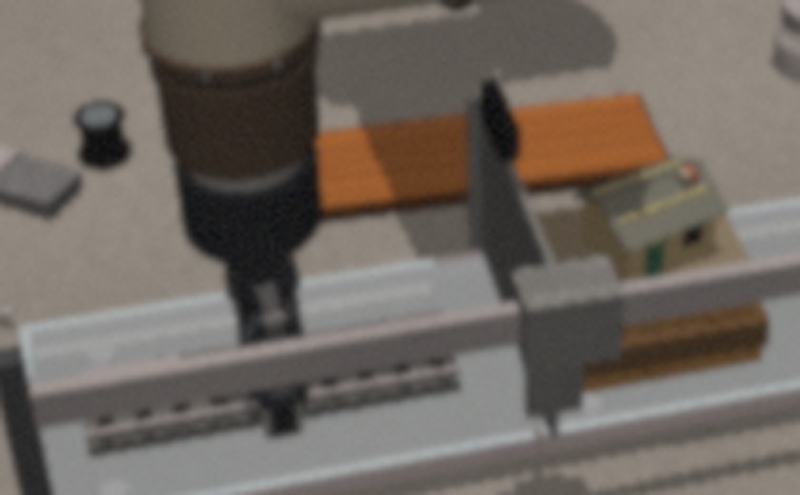

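View pics/t23.png

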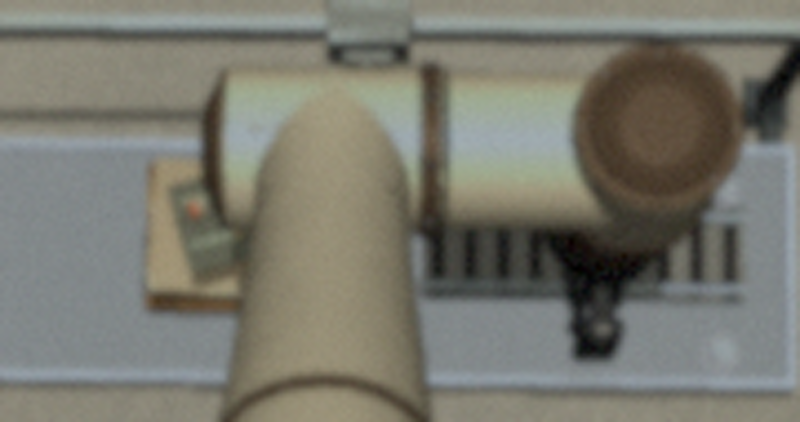

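Emit:
{"op": "play_rows", "data": {
  "moves": [
    [[0.011,0,0.013],0,-1],
    [[0.011,0,0.013],0,-1],
    [[0.011,0,0.014],0,0.1],
    [[0.011,0,0.014],0,0.3],
    [[0.011,0,0.014],0,1],
    [[0.011,0,0.014],0,1],
    [[0.011,0,0.014],0,1]
  ]
}}

```text
clock: 28.3
position: [635.9, -157.7, 200.9]
ee_rot: [0.709, -0.705, -0.0, -0.005]
contact_force: [-0.4, 0.3, 5.9]
gripper_width: 58.1
```

```bash
python3 -c "
from h import *
st()"
```

```text
t 28.3 pos [ 635.9 -157.7  200.9] jawaxis yaw from +y -89.67 z [ 0.0071  0.0073 -0.9999] F [-0.4  0.3  5.9] w 58.1 j [ 0.    0.63 -0.14 -0.01 -0.8   0.01]
```

Emit:
{"op": "play_rows", "data": {
  "moves": [
    [[0,0,0.03],0,1],
    [[0,0,0.08],0,1],
    [[0,0,0.15],0,1],
    [[0,0,0.22],0,1],
    [[0,0,0.27],0,1],
    [[0,0,0.27],0,1]
  ]
}}

```text
clock: 29.05
position: [636.2, -157.7, 283.6]
ee_rot: [0.709, -0.705, 0.001, -0.006]
contact_force: [0.0, -0.0, -0.6]
gripper_width: 57.7
```

```bash
python3 e.py 24; python3 - <<'E'
from h import *
import pickle
p,q=pickle.load(open('p0.pkl','rb'))
crop(q,200,205,340,255,'s25.png')
E
```

```text
t 29.05 pos [ 636.2 -157.7  283.6] jawaxis yaw from +y -89.67 z [ 0.0102  0.0072 -0.9999] F [ 0.  -0.  -0.6] w 57.7 j [ 0.    0.53 -0.07 -0.01 -0.96  0.01]
scale 4.444444444444445
scale 3.8095238095238093
scale 5.714285714285714
```

View pics/s24.png

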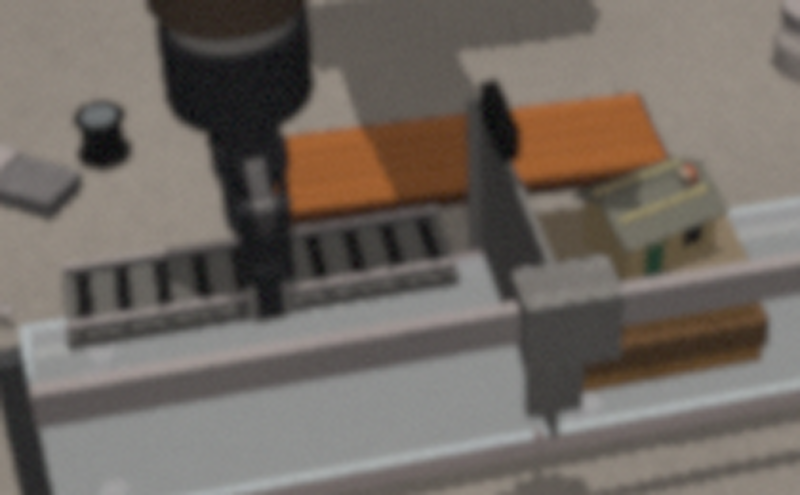

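View pics/s25.png

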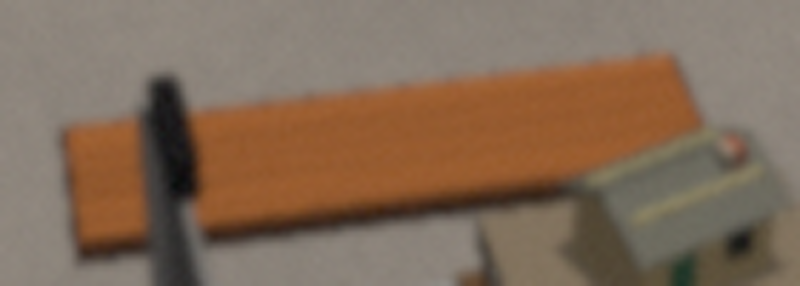

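```bash
python3 - <<'E'
from h import *
import pickle
np.set_printoptions(precision=1,suppress=True)
p,q=pickle.load(open('p0.pkl','rb'))
c=unproj(np.array([(68,130),(671,56),(82,242),(703,126)])/5.7143+[200,205]-.4,14,q);print(c,c.mean(0))
E
```

```text
[[ 381.1 -145.    14. ]
 [ 395.8  146.8   14. ]
 [ 463.9 -149.8   14. ]
 [ 452.9  143.4   14. ]] [423.4  -1.2  14. ]
```

Emit:
{"op": "play_rows", "data": {
  "moves": [
    [[-0.15,0,0],0,1],
    [[-0.3,0,0],0,1],
    [[-0.45,0.02,0],0,1],
    [[-0.6,0.12,0],-0.1,1],
    [[-0.7,0.25,0],-0.11,1],
    [[-0.7,0.38,0],-0.11,1],
    [[-0.7,0.5,0],-0.11,1],
    [[-0.7,0.52,0],-0.11,1],
    [[-0.7,0.52,0],-0.11,1]
  ]
}}

```text
clock: 30.28
position: [425.3, -1.5, 280.9]
ee_rot: [-0.689, 0.725, 0.001, 0.004]
contact_force: [-0.3, 0.2, -1.1]
gripper_width: 57.7
```

```bash
python3 - <<'E'
from h import *
st()
p=arm.get_image('top');q=arm.get_image('scene')
crop(p,200,190,360,290,'t26.png');crop(q,180,130,360,265,'s26.png')
E
```

```text
t 30.275 pos [425.3  -1.5 280.9] jawaxis yaw from +y 87.05 z [ 0.005   0.0069 -1.    ] F [-0.3  0.2 -1.1] w 57.7 j [ 0.38  0.19 -0.63 -0.01 -0.74 -0.43]
scale 5.0
scale 4.444444444444445
```

View pics/t26.png

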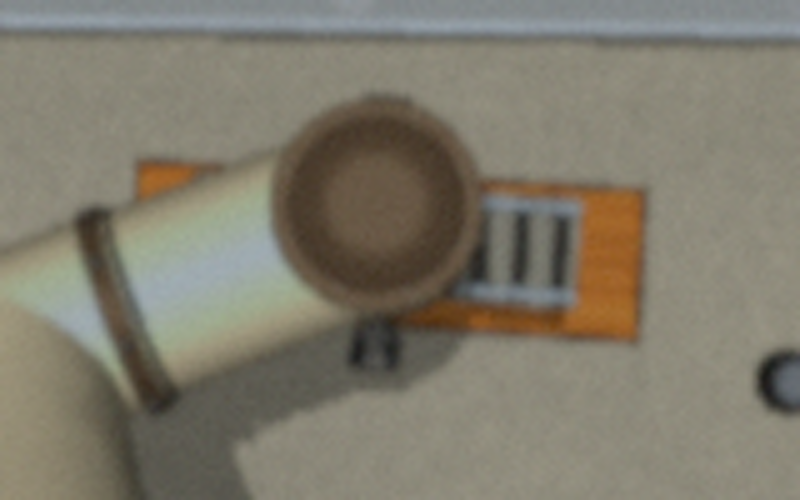

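View pics/s26.png

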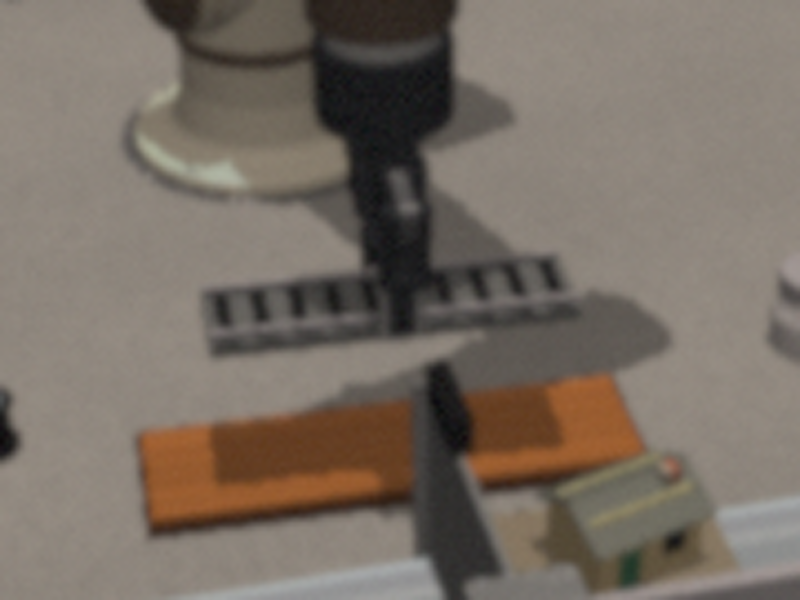

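Emit:
{"op": "play_rows", "data": {
  "moves": [
    [[-0.005,0,-0.07],0,1],
    [[-0.005,0,-0.15],0,1],
    [[-0.005,0,-0.22],0,1],
    [[-0.005,0,-0.27],0,1],
    [[-0.005,0,-0.285],0,1],
    [[-0.005,0,-0.285],0,1],
    [[-0.005,0,-0.285],0,1]
  ]
}}

```text
clock: 31.25
position: [424.2, -2.3, 196.1]
ee_rot: [-0.688, 0.726, 0.0, 0.005]
contact_force: [0.5, 0.4, -0.3]
gripper_width: 58.1
```

```bash
python3 - <<'E'
from h import *
np.set_printoptions(precision=1,suppress=True)
st()
p=arm.get_image('top');q=arm.get_image('scene')
crop(p,200,190,360,290,'t27.png');crop(q,180,170,360,265,'s27.png')
print(unproj(np.array([(580,250)])/5+[200,190]-.4,110,p))
E
```

```text
t 31.25 pos [424.2  -2.3 196.1] jawaxis yaw from +y 86.94 z [ 0.  0. -1.] F [ 0.5  0.4 -0.3] w 58.1 j [ 0.4  0.3 -0.7 -0.  -0.5 -0.4]
scale 5.0
scale 4.444444444444445
[[ 420.8 -107.   110. ]]
```

View pics/t27.png

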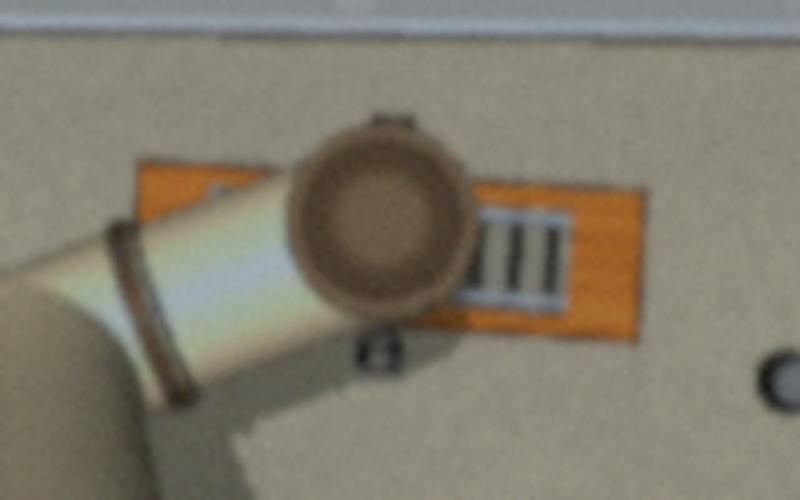

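View pics/s27.png

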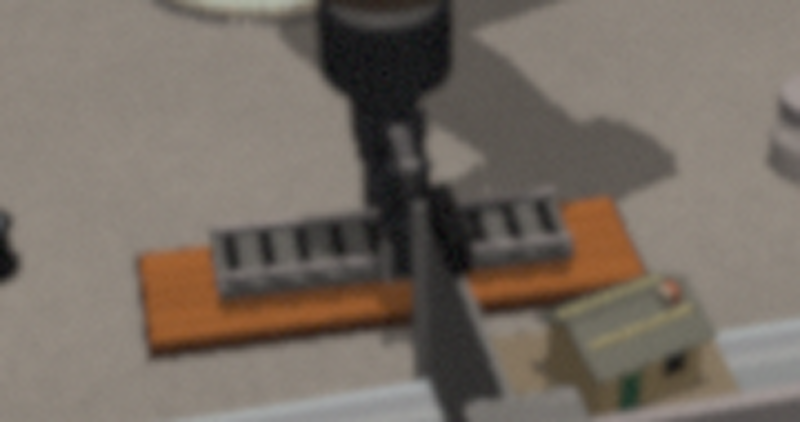

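Emit:
{"op": "play_rows", "data": {
  "moves": [
    [[0,0,-0.012],0,1],
    [[0,0,-0.02],0,1],
    [[0,0,-0.026],0,1],
    [[0,0,-0.03],0,1],
    [[0,0,-0.032],0,1],
    [[0,0,-0.032],0,1]
  ]
}}

```text
clock: 32.1
position: [424.1, -2.2, 186.4]
ee_rot: [-0.688, 0.726, 0.0, 0.005]
contact_force: [-0.6, 0.5, -0.5]
gripper_width: 58.2
```

```bash
python3 -c "
from h import *
st()"
```

```text
t 32.1 pos [424.1  -2.2 186.4] jawaxis yaw from +y 86.96 z [ 0.0066  0.0074 -1.    ] F [-0.6  0.5 -0.5] w 58.2 j [ 0.38  0.37 -0.73 -0.01 -0.46 -0.42]
```

Emit:
{"op": "play_rows", "data": {
  "moves": [
    [[0,0,-0.003],0,1],
    [[0,0,-0.006],0,1],
    [[0,0,-0.008],0,1],
    [[0,0,-0.008],0,1]
  ]
}}

```text
clock: 32.6
position: [424.1, -2.2, 184.8]
ee_rot: [-0.688, 0.726, 0.0, 0.005]
contact_force: [-2.9, 0.8, 9.5]
gripper_width: 57.7
```

```bash
python3 - <<'E'
from h import *
st()
q=arm.get_image('scene')
crop(q,180,190,330,265,'s28.png')
E
```

```text
t 32.6 pos [424.1  -2.2 184.8] jawaxis yaw from +y 86.97 z [ 0.0067  0.0073 -1.    ] F [-2.9  0.8  9.5] w 57.7 j [ 0.38  0.37 -0.74 -0.01 -0.45 -0.42]
scale 5.333333333333333
```

View pics/s28.png

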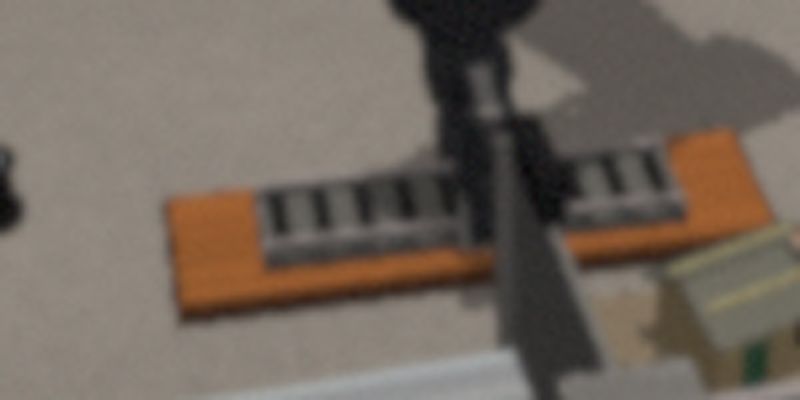

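Emit:
{"op": "play_rows", "data": {
  "moves": [
    [[0,0,0.001],0,-0.45],
    [[0,0,0.001],0,-0.6],
    [[0,0,0.001],0,-1],
    [[0,0,0.001],0,-1],
    [[0,0,0.02],0,-1],
    [[0,0,0.1],0,-1],
    [[0,0,0.25],0,-1],
    [[0,0,0.45],0,-1],
    [[0,0,0.6],0,-1],
    [[0,0,0.6],0,-1]
  ]
}}

```text
clock: 33.9
position: [424.6, -2.1, 368.9]
ee_rot: [-0.688, 0.725, -0.002, 0.009]
contact_force: [-0.1, 0.2, -0.0]
gripper_width: 85.1
```

Emit:
{"op": "play_rows", "data": {
  "moves": [
    [[0,0.2,0],0,-1],
    [[0,0.4,0],0,-1],
    [[0,0.6,0],0,-1],
    [[0,0.8,0],0,-1],
    [[0,1.0,0],0,-1],
    [[0,1.0,0],0,-1],
    [[0,1.0,0],0,-1]
  ]
}}

```text
clock: 34.78
position: [424.2, 297.7, 367.7]
ee_rot: [-0.688, 0.725, -0.002, 0.008]
contact_force: [0.6, 0.3, -0.1]
gripper_width: 85.1
```

```bash
python3 - <<'E'
from h import *
st()
snap('top','t30f.png')
p=arm.get_image('top');q=arm.get_image('scene')
crop(p,190,100,390,250,'t30.png');crop(q,150,190,430,340,'s30.png')
E
```

```text
t 34.775 pos [424.2 297.7 367.7] jawaxis yaw from +y 87.02 z [ 0.0142  0.0082 -0.9999] F [ 0.6  0.3 -0.1] w 85.1 j [ 0.93  0.23 -0.31  0.01 -1.01 -0.98]
scale 4.0
scale 2.857142857142857
```

View pics/t30.png

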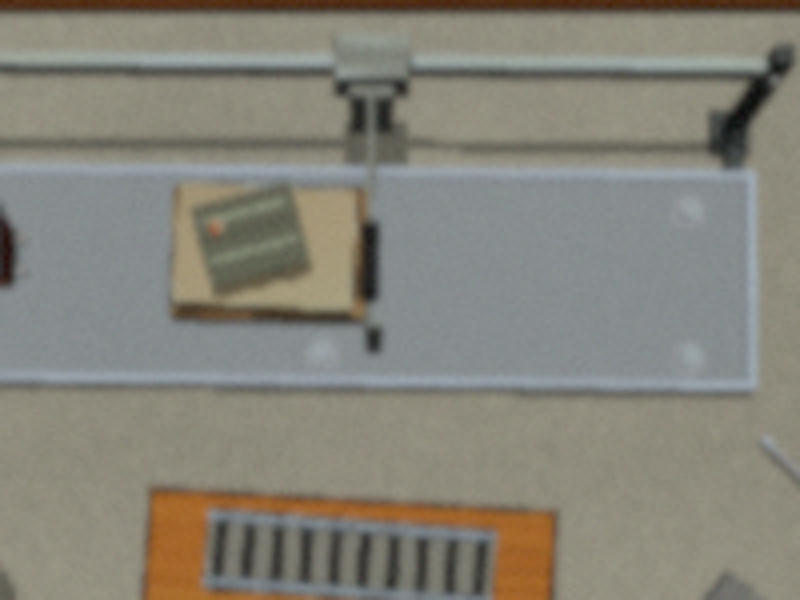

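View pics/s30.png

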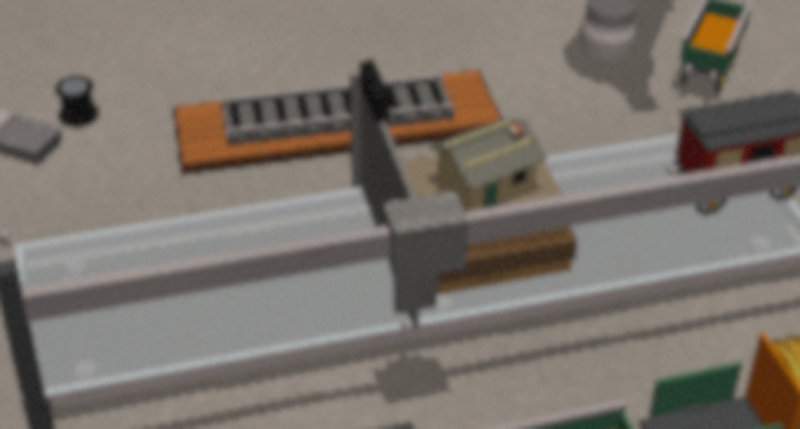

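View pics/t30f.png

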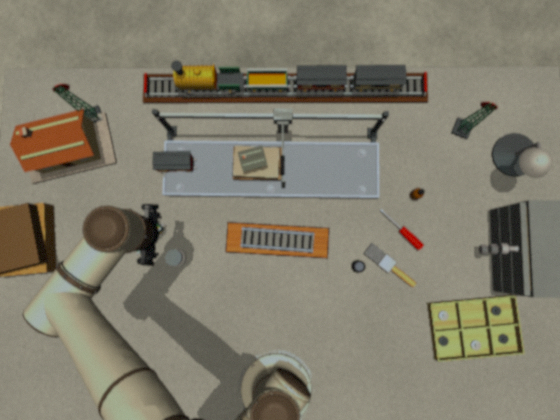

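```bash
python3 -c "
from h import *
print(arm.job_done())"
```

```text
the job is handed in; nothing more can be done
None
```

The track now lies rails up on the middle of the plinth. The cartons and hut are still standing against the support. I handed the job in at about 35 s, under the 64 s limit.

**What I did:**
- **Support:** I pinched its grip and slid it along the bar in small steps. I stopped when the pictures showed the stack had just been touched, which moved it about 0.6 to 1 mm.
- **Freeing the track:** The move interface can't lean the tool. With the support in place, an upright gripper had almost nothing of the jutting end to hold. I first pushed the track about 15 mm towards the support from its far end with shut fingers, using 2 to 3 N. I then gripped the jutting end and drew it out along the glass.
- **Placing:** I took the track again at its middle, lifted it clear and set it down on the plinth with about 10 N. I then opened the fingers and moved the arm away.

**Last checks in both pictures:**
- **Track:** It lies in line with the plinth, with equal margins at both ends (about 14 pixels each).
- **Stack:** It settled flat on the glass with the hut upright. It tilted by roughly 8° while the track's tail passed underneath. The upper carton may have shifted about 2 mm on the lower one.
- **Support:** I saw no sign that it moved while I drew the track out. One reading of 8.7 N along the pull came as the stack tipped.
- **Everything else:** The other things looked to be where they were, and the arm was touching nothing.

**Disagreements:** The two cameras differed by up to about 4 mm on the plinth's clear corners. They agreed to within about 2 mm on its centre, which I used for placing.

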